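# Close the sample tins in their carton with the lids that fit

### The job

In the carton stand two open tins of graded coffee samples, under a half-raised flap: swing the flap outward past upright so that it stays well open, then close each tin with the lid that fits it, taken from the sloped rests, sitting flat and fully down on the rim. Once a lid is seated, and not before, press its stiff knob down to the stop to seal it. Leave the tins standing in the carton, and leave the odd lid, the tray and the jars where they are.

Things in the scene. Friction and masses are not known exactly. Their poses are not given: they have to be found in the camera images.
- carton: open cardboard carton, fixed, 240 (its x) by 150 (its y) by 88 mm tall outside, walls and floor 5 mm thick; the two tins stand in it about 110 mm apart along its x. Origin: centre of its underside; z up
- carton_floor (a point): centre of the carton's inner floor, 5 mm above its underside
- flap (a joint): opening angle of the carton's flap, rad: 0 lying flat over the carton, 1.57 upright, at most 2.7. The flap (236 by 95 mm, 4 mm thick) is hinged along the top of the carton's +y wall and stays where it is left; it starts partly raised, overhanging the tins
- flap_edge (a point): middle of the flap's free edge, 95 mm from the hinge
- flap_hinge (a point): middle of the flap's hinge line, 88 mm above the table, 73 mm to +y of the carton's centre; the line runs along the carton's x
- wide_tin: wide tin: open round steel sample tin, 84 mm outside, 78 mm across the mouth, 80 mm tall, about 350 g, standing loose in the carton beside the other tin. Origin: centre of its underside, z up
- narrow_tin: narrow tin: open round steel sample tin, 60 mm outside, 54 mm across the mouth, 80 mm tall, about 350 g, standing loose in the carton beside the other tin. Origin: centre of its underside, z up
- wide_lid: wide tin's lid: aluminium disc 90 mm across, 6 thick; under it a chamfered rubber plug 74.4 across, 10 deep; on top a black knob 24 across, 28 tall. Origin: centre of the plug's underside; z along its axis to the knob (cap underside at 10 mm, cap top 16, raised knob's top 44). 105 g. Starts on a steel rest sloping 35 degrees, two pins at its lower edge, knob leaning towards the robot
- narrow_lid: narrow tin's lid: aluminium disc 66 mm across, 6 thick; under it a chamfered rubber plug 50.4 across, 10 deep; on top a black knob 24 across, 28 tall. Origin: centre of the plug's underside; z along its axis to the knob (cap underside at 10 mm, cap top 16, raised knob's top 44). 105 g. Starts on a steel rest sloping 35 degrees, two pins at its lower edge, knob leaning towards the robot
- wide_knob (a joint): how far the wide lid's knob is pressed into the lid, m: 0 raised, 0.010 at its stop (sealed). It moves stiffly, at about 9 N along its axis, and stays where it is left
- narrow_knob (a joint): how far the narrow lid's knob is pressed into the lid, m: 0 raised, 0.010 at its stop (sealed). It moves stiffly, at about 9 N along its axis, and stays where it is left
- wide_knob_top (a point): centre of the top face of the wide lid's knob
- narrow_knob_top (a point): centre of the top face of the narrow lid's knob
- odd_lid: a third lid of the same make, 78 mm across (plug 62 mm), that belongs to neither tin, on its own sloped rest among the others; leave it. Origin and axes like the other lids
- tray: bystander: cream sample tray 130 by 85 by 40 mm with green coffee beans. Origin: centre of its underside
- jar: bystander: glass jar 52 mm across, 85 mm tall. Origin: centre of its underside
- jar2: bystander: glass jar 52 mm across, 85 mm tall. Origin: centre of its underside
Mind the look-alikes: they are no part of the job. Leave any blue look-alike of the wide_lid alone. Leave any orange look-alike of the wide_tin alone.

How it is judged:
By the outcome, as a careful person would: the job done as asked, in the order asked, and still so for the second after the job is handed in, with the robot touching nothing.
It also fails if it takes over 72 s, if anything falls off the work surface, if the arm or the gripper's body presses on something with over 40 N, if the wrist force passes 120 N, or if a joint passes its speed limit or range.

### The arm

A 6-joint arm with a two-finger parallel gripper is mounted at the origin on the work surface. World frame = base frame: x ahead of the robot, y to its left, z up, the work surface at z = 0. Lengths are in mm, angles in degrees, forces in N, time in s.
With the tool pointing down it reaches from about 300 to 850 mm from the base axis. Payload 4.2 kg.
Tool frame: the origin (TCP) lies midway between the tips of the shut fingers; the grasp point (between the pads) lies 19 mm behind it; z points along the fingers, y is the direction in which the jaws open and shut (so a half turn about z gives the same grasp; the last joint's range is limited). The gripper opens to 91 mm and grips with 3 to 60 N. Pads are 32 mm wide; open, the fingers measure 118 mm over their backs; the gripper's body (76 mm by 178 mm) begins 60 mm behind the grasp point.
Start: joints at [73.969, 18.312, 89.639, -0, 72.044, -1.146], TCP at [147.713, 555.723, 182.976] pointing down, gripper open.
Joint ranges: [-177.97, 177.97], [-48.28, 115.42], [12.27, 149.76], [-77.06, 257.06], [2.81, 150.46], [-146.56, 146.56]. Speed limits (degrees/s): [147.25, 147.25, 180, 180, 180, 180].

### API

Orientations are given as [roll, pitch, yaw] about the fixed x, y, z axes, in that order (R = Rz(yaw) Ry(pitch) Rx(roll)).
In Python, from workcell import * gives the robot as it stands.
- The arm moves only by the tool arm_command, never from a script. Its argument "deltas" is text: rows parted by semicolons, each of 7 numbers parted by spaces: the shift along the tool's x, y, z in mm, then the turn, a rotation vector about the tool's x, y, z in degrees, then the finger opening in mm, from 0 to 91.2. In form: x y z wx wy wz hand; .... A call has 1 to 5 rows; each row shifts and turns the commanded pose from where the row before left it, along the tool's axes as they then stand; what a row does not reach is not made up. A row lasts 1/8 s, in which the tool goes at most 62.5 mm and 10.7 degrees, less where a joint would pass 70% of its speed; a pose out of reach is approached as far as the arm can. A call is refused whole if a number of a shift passes 62.5 or a number of a turn 10.7, either way. A call with a gripper value outside its range is refused whole. The fingers move at their own pace and stop on an object; "force" is the grip in N (left out, the last holds). Time passes only in rows, so rows that do not move let the fingers close. It gives the time, the measured TCP pose, the force and the opening at its end, in the units of the state.
- state(): the state, without advancing time (a new reading comes with each control period).
- grab_frame(name): name is "scene" or "side" or "wrist"; returns the picture (420x560x3 uint8, red, green, blue); there is no depth.
- camera_model(name): a dict with "fx", "fy", "cx", "cy" (pixels), "rvec" (rotation vector, rad) and "tvec" (3), from world to camera coordinates, as OpenCV has them; the wrist camera has in their place "mount" (4x4, takes a point from camera to tool coordinates, whose origin is the TCP and whose axes are the flange's). Camera axes: x right, y down, z forward; pixel columns grow to the right and rows downward; lengths in mm; the calibration is good to about 2 mm. A picture is of the moment at which its call begins: read the wrist's pose just before it. camera_model takes no time and is no camera call.
- job_done(): hands the job in, once; it reports no verdict.
The state is a dict: "time_s": time; "qpos": joint angles; "qvel": joint speeds; "effort": joint torques, N m; "ee_pos": TCP position; "ee_rot": TCP orientation; "force": force on the tool from outside, world axes, zero at the start; "torque": the same for the moment, N m; "gripper_width": finger opening in mm.
Only numpy, scipy, OpenCV 4.12 (cv2) and the standard library are available. Lean on these libraries where they do the work, as an engineer would, in place of code of your own. Each camera call takes 0.05 s, during which the arm holds its last target. There are 200 camera calls.

## Working session

There is one attempt and no reset: what is moved stays moved. The work goes in short steps, Python scripts to look and compute and a tool call to move; the robot and the scene stay as the last step left them, time stands still between calls to the robot, and variables do not carry over. Pictures are saved under pics/ and viewed, about 8 in all and at most 12, crops included, and the job is handed in when it is done.

Besides the shell and the picture viewer there is one more tool, called after "Request:" as a command line: name --argument value ..., lists and objects as JSON in quotes. arm_command: Moves the arm, as the interface text tells. Its arguments: {"type":"object","properties":{"deltas":{"type":"string"},"force":{"type":"number"}},"required":["deltas"]}

```bash
mkdir -p pics && ls && python3 - <<'E'
from workcell import *
import cv2
s=state(); print(s)
for n in ("scene","side","wrist"):
    im=grab_frame(n); cv2.imwrite(f"pics/a_{n}.png",im[:,:,::-1]); 
    m=camera_model(n); print(n,m)
a=cv2.imread("pics/a_scene.png");b=cv2.imread("pics/a_side.png")
E
```

```text
pics
{'time_s': 0.0, 'qpos': array([ 7.39678261e+01,  1.83518651e+01,  8.97062151e+01, -3.22671555e-04,
        7.20433111e+01, -1.14657373e+00]), 'qvel': array([-0.04000556,  0.01191   , -0.128821  ,  0.01874255, -0.08103461,
        0.00071779]), 'effort': array([ 3.08757089e-04, -4.12457550e+01, -2.31978035e+01,  7.28122308e-02,
        4.57224890e-02, -1.41708570e-04]), 'ee_pos': array([147.5655797, 555.1666386, 182.119375 ]), 'ee_rot': array([-1.79898623e+02, -1.72213743e-03,  1.65114498e+02]), 'force': array([ 0.91239154, -0.00971715,  0.84546829]), 'torque': array([-0.00231193,  0.03719588,  0.00743999]), 'gripper_width': 91.28707774007131}
scene {'fx': 542.9628176170343, 'fy': 542.9628176170343, 'cx': 284.3307230091292, 'cy': 212.61134455959404, 'rvec': array([ 2.29155491,  0.69672976, -0.26359044]), 'tvec': array([-512.66555935, -192.6569546 , 1554.491278  ])}
side {'fx': 424.49970294123483, 'fy': 424.49970294123483, 'cx': 274.6155167995222, 'cy': 208.48526479531037, 'rvec': array([ 2.08889959, -0.71556745,  0.40544665]), 'tvec': array([-465.96685688,  293.61484413,  839.27696884])}
wrist {'fx': 330.097887362186, 'fy': 330.097887362186, 'cx': 268.9304839800452, 'cy': 208.718953364284, 'mount': array([[-5.53967280e-04, -9.61274470e-01, -2.75592245e-01,
         7.80467765e+01],
       [ 9.99999172e-01, -2.12493096e-04, -1.26891319e-03,
         1.01169018e-02],
       [ 1.16121240e-03, -2.75592720e-01,  9.61273793e-01,
        -2.00416430e+02],
       [ 0.00000000e+00,  0.00000000e+00,  0.00000000e+00,
         1.00000000e+00]])}
```

View pics/a_scene.png

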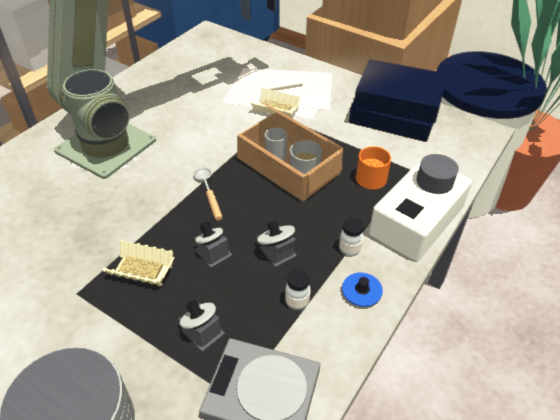

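View pics/a_side.png

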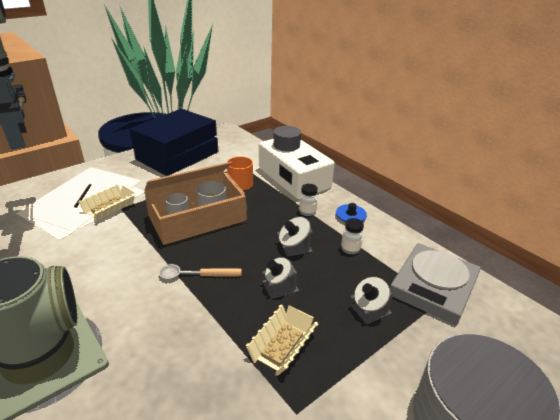

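```bash
cat > h.py <<'E'
from workcell import *
import cv2, numpy as np
from scipy.spatial.transform import Rotation as R
def ext(n,s=None):
    m=camera_model(n); K=np.array([[m['fx'],0,m['cx']],[0,m['fy'],m['cy']],[0,0,1]])
    if n=='wrist':
        T=np.eye(4); T[:3,:3]=R.from_euler('xyz',s['ee_rot'],degrees=True).as_matrix(); T[:3,3]=s['ee_pos']
        C=np.linalg.inv(T@m['mount'])
        return K,C[:3,:3],C[:3,3]
    return K,cv2.Rodrigues(m['rvec'])[0],m['tvec']
def proj(E,p):
    K,r,t=E; c=(np.atleast_2d(p)@r.T+t)@K.T; return c[:,:2]/c[:,2:]
def ray(E,uv):
    K,r,t=E; d=r.T@np.linalg.inv(K)@np.array([*uv,1.]); return -r.T@t,d/np.linalg.norm(d)
def onz(E,uv,z):
    o,d=ray(E,uv); return o+d*(z-o[2])/d[2]
def tri(E1,u1,E2,u2):
    A=[];b=[]
    for E,u in((E1,u1),(E2,u2)):
        o,d=ray(E,u); P=np.eye(3)-np.outer(d,d); A.append(P); b.append(P@o)
    return np.linalg.lstsq(np.vstack(A),np.hstack(b),rcond=None)[0]
E
python3 - <<'E'
from h import *
S=ext('scene');D=ext('side')
for nm,u,z in [('lid1',(210,237),40),('lid2',(277,238),40),('lid3',(198,315),40),('tray?',(140,265),0),('jar',(351,238),40),('jar2',(297,290),40),('blue',(362,290),0),('orange',(373,170),40),('spoon',(213,205),0),('base',(105,145),0),('scale',(270,390),0)]: print(nm,onz(S,u,z).round())
for nm,a,b in [('A',(210,230),(278,272)),('B',(277,228),(294,236)),('C',(196,307),(369,292)),('wt',(306,153),(211,190)),('nt',(275,138),(176,200))]: print(nm,tri(S,a,D,b).round())
print(proj(S,state()['ee_pos']),proj(D,state()['ee_pos']))
a=cv2.imread('pics/a_scene.png')[100:340,90:410]; b=cv2.imread('pics/a_side.png')[150:330,130:410]
c=np.hstack([cv2.resize(a,None,fx=1.25*1.25,fy=1.25*1.25,interpolation=3)[:375],]);d=cv2.resize(b,None,fx=1.07,fy=1.07)
cv2.imwrite('pics/c1.png',cv2.resize(a,(800,600),interpolation=cv2.INTER_CUBIC))
cv2.imwrite('pics/c2.png',cv2.resize(b,(800,514),interpolation=cv2.INTER_CUBIC))
E
```

```text
lid1 [ 492. -129.   40.]
lid2 [623. -44.  40.]
lid3 [ 606. -309.   40.]
tray? [ 388. -262.    0.]
jar [766.  53.  40.]
jar2 [ 742. -142.   40.]
blue [848. -36.  -0.]
orange [700. 296.  40.]
spoon [405. -14.   0.]
base [-2.  1.  0.]
scale [ 811. -345.   -0.]
A [ 493. -132.   57.]
B [616. -42.  51.]
C [ 604. -312.   65.]
wt [537. 220.  75.]
nt [432. 230.  74.]
[[258.42023949  22.78719459]] [[ 22.20985849 149.66288557]]
```

View pics/c1.png

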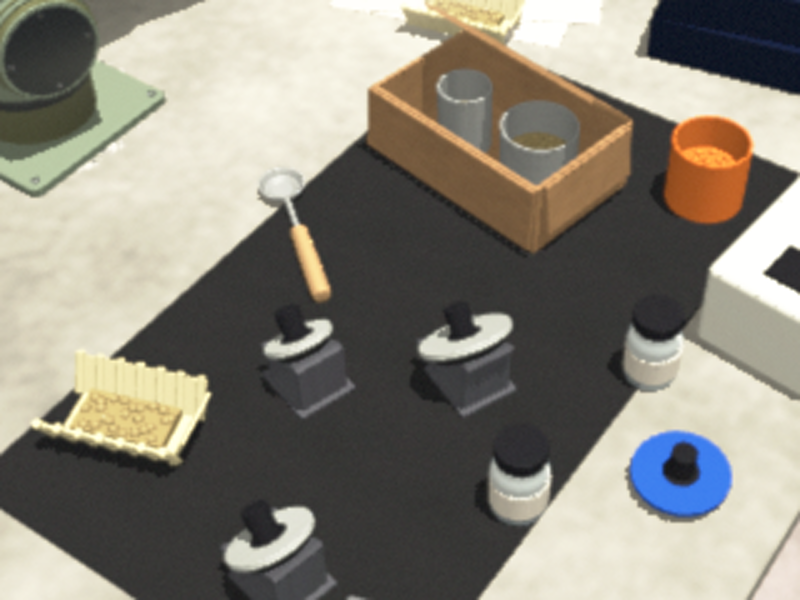

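View pics/c2.png

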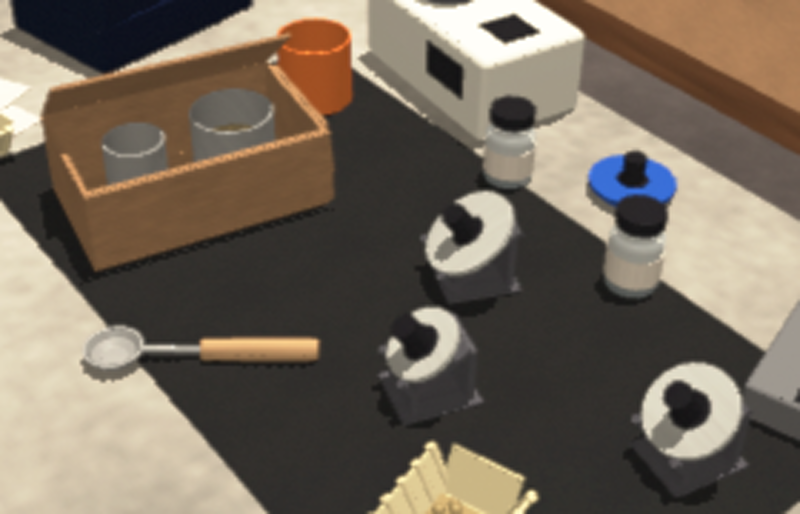

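```bash
python3 - <<'E'
from h import *
S=ext('scene');D=ext('side')
for n,E,c in(('S',S,[(238,136),(303,180),(342,150),(276,115)]),('D',D,[(152.8,204),(160,217),(244,195.5),(225,174)])):
    for u in c: print(n,u,onz(E,u,88).round())
# lids: bright low-saturation blobs
for n,E,cs in(('scene',S,{'A':(210,237),'B':(277,238),'C':(198,317)}),('side',D,{'A':(285,270),'B':(298,233),'C':(376,290)})):
    im=cv2.imread(f'pics/a_{n}.png');h=cv2.cvtColor(im,cv2.COLOR_BGR2HSV)
    for k,c in cs.items():
        m=np.zeros(im.shape[:2],np.uint8);x,y=c;w=26
        sub=((h[...,2]>120)&(h[...,1]<90)).astype(np.uint8)
        m[y-w:y+w,x-w:x+w]=sub[y-w:y+w,x-w:x+w]
        q=max(cv2.findContours(m,0,1)[0],key=cv2.contourArea); hull=cv2.convexHull(q)
        (ex,ey),(p,r),a=cv2.fitEllipse(hull)
        Z={'A':(493,-125,48),'B':(618,-40,48),'C':(605,-310,48)}[k]
        dep=(E[1]@np.array(Z)+E[2])[2]
        print(n,k,(round(ex,1),round(ey,1)),'major mm',round(max(p,r)*dep/E[0][0,0],1),'area',cv2.contourArea(hull))
print('cams',-S[1].T@S[2],-D[1].T@D[2])
E
```

```text
S (238, 136) [358. 162.  88.]
S (303, 180) [594. 114.  88.]
S (342, 150) [617. 268.  88.]
S (276, 115) [389. 297.  88.]
D (152.8, 204) [367. 236.  88.]
D (160, 217) [356. 171.  88.]
D (244, 195.5) [585. 126.  88.]
D (225, 174) [607. 256.  88.]
scene A (208.7, 235.0) major mm 68.0 area 223.5
scene B (276.0, 234.2) major mm 93.1 area 431.0
scene C (197.4, 315.2) major mm 81.9 area 550.0
side A (277.8, 270.0) major mm 68.0 area 475.0
side B (294.1, 231.1) major mm 90.8 area 634.0
side C (371.7, 293.4) major mm 79.0 area 912.0
cams [1087.9457828  -734.2163122   996.83809711] [  26.33762127 -686.97300988  731.50190173]
```

```bash
cat >> h.py <<'E'
def rot(e): return R.from_euler('xyz',e,degrees=True)
def plan(pts,hand,p0=None,e0=None):
    """pts: list of (pos,rpy or Rotation,nrows). prints rows"""
    s=state(); p=np.array(s['ee_pos'] if p0 is None else p0,float); r=rot(s['ee_rot'] if e0 is None else e0)
    out=[]
    for P,e,n in pts:
        t=e if isinstance(e,R) else rot(e)
        P=np.array(P,float)
        for k in range(n):
            rem=n-k; w=(r.inv()*t).as_rotvec(degrees=True)/rem; d=r.inv().apply((P-p)/rem)
            d=d.round(1); w=w.round(1); out.append((*d,*w))
            p=p+r.apply(d); r=r*R.from_rotvec(w,degrees=True)
    for i in range(0,len(out),5):
        print('; '.join(' '.join(f'{v:g}' for v in o)+f' {hand:g}' for o in out[i:i+5]))
    print('end',p.round(1),r.as_euler('xyz',degrees=True).round(1),'max',np.abs(out).max(0))
E
python3 - <<'E'
from h import *
D=ext('side');S=ext('scene')
yaw=np.radians(-11);ux=np.array([np.cos(yaw),np.sin(yaw),0]);uy=np.array([-ux[1],ux[0],0]);c=np.array([486,211,0])
for th in np.arange(.4,1.5,.1):
    h=c+73*uy+[0,0,88]; e=h+95*(-np.cos(th)*uy+[0,0,np.sin(th)])
    print(round(th,1),e.round(),proj(D,[e-118*ux,e+118*ux]).round(0).tolist(),proj(S,[e-118*ux,e+118*ux]).round(0).tolist())
P=c-60*uy
print(P)
plan([((147.6,555,300),[180,0,165],2),((P[0],P[1],300),[180,0,79],9),((P[0],P[1],180),[180,0,79],2)],0)
E
```

```text
0.4 [483. 197. 125.] [[154.0, 195.0], [238.0, 175.0]] [[253.0, 115.0], [318.0, 156.0]]
0.5 [484. 201. 134.] [[153.0, 191.0], [237.0, 172.0]] [[254.0, 112.0], [320.0, 153.0]]
0.6 [485. 206. 142.] [[152.0, 188.0], [236.0, 169.0]] [[255.0, 109.0], [321.0, 149.0]]
0.7 [486. 211. 149.] [[151.0, 184.0], [236.0, 165.0]] [[257.0, 105.0], [323.0, 146.0]]
0.8 [487. 218. 156.] [[150.0, 181.0], [235.0, 162.0]] [[259.0, 102.0], [325.0, 142.0]]
0.9 [489. 225. 162.] [[149.0, 177.0], [233.0, 159.0]] [[260.0, 99.0], [327.0, 139.0]]
1.0 [490. 232. 168.] [[148.0, 174.0], [232.0, 156.0]] [[262.0, 96.0], [329.0, 136.0]]
1.1 [492. 240. 173.] [[147.0, 171.0], [231.0, 153.0]] [[265.0, 93.0], [332.0, 133.0]]
1.2 [493. 249. 177.] [[146.0, 168.0], [230.0, 151.0]] [[267.0, 91.0], [334.0, 130.0]]
1.3 [495. 258. 180.] [[145.0, 166.0], [229.0, 149.0]] [[269.0, 89.0], [337.0, 127.0]]
1.4 [497. 267. 182.] [[144.0, 164.0], [227.0, 147.0]] [[272.0, 87.0], [339.0, 125.0]]
[474.55146028 152.10236899   0.        ]
-0 -0.2 -58.8 -0 0 0.1 0; -0.1 -0.2 -58.9 -0.1 0 0 0; -46.7 -33.9 -0 0 -0 9.6 0; -51.7 -25.6 -0 0 -0 9.6 0; -55.2 -16.6 -0 0 -0 9.5 0
-57.2 -7.3 -0 0 -0 9.6 0; -57.6 2.3 -0 0 -0 9.5 0; -56.4 11.8 -0 0 -0 9.6 0; -53.6 21.1 -0 0 -0 9.5 0; -49.4 29.6 -0 0 -0 9.6 0
-43.9 37.5 -0.1 0 -0 9.5 0; -0 0 60 0 -0 0 0; -0 0 60 0 -0 0 0
end [474.5 152.1 180. ] [180.  -0.  79.] max [57.6 37.5 60.   0.1  0.   9.6]
```

Request:
arm_command --deltas "0 0 -59 0 0 0 0; 0 0 -59 0 0 0 0; -46.7 -33.9 0 0 0 9.6 0; -51.7 -25.6 0 0 0 9.6 0; -55.2 -16.6 0 0 0 9.5 0" --force 20

```text
time_s: 0.78
ee_pos: [257.7, 420.1, 300.8]
ee_rot: [180.0, 0.0, 136.2]
force: [0.4, 0.1, 0.1]
gripper_width: 44.3
```

Request:
arm_command --deltas "-57.2 -7.3 0 0 0 9.6 0; -57.6 2.3 0 0 0 9.5 0; -56.4 11.8 0 0 0 9.6 0; -53.6 21.1 0 0 0 9.5 0; -49.4 29.6 0 0 0 9.6 0"

```text
time_s: 1.4
ee_pos: [439.7, 196.4, 300.8]
ee_rot: [-180.0, -0.0, 88.3]
force: [-1.2, 0.8, 0.3]
gripper_width: 0.4
```

Request:
arm_command --deltas "-43.9 37.5 0 0 0 9.5 0; 0 0 60 0 0 0 0; 0 0 60 0 0 0 0"

```text
time_s: 1.78
ee_pos: [476.1, 152.5, 179.7]
ee_rot: [179.9, -0.1, 79.0]
force: [0.3, 1.1, -0.5]
gripper_width: 0.6
```

Request:
arm_command --deltas "0 0 50 0 0 0 0; 40 0 0 0 0 0 0; 25 0 -10 0 0 0 0; 25 0 -12 0 0 0 0; 25 0 -2 0 0 0 0"

```text
time_s: 2.4
ee_pos: [497.5, 267.2, 155.5]
ee_rot: [180.0, -0.0, 79.1]
force: [0.8, -0.1, 0.2]
gripper_width: 0.7
```

Request:
arm_command --deltas "25 0 4 0 0 0 0; 20 0 10 0 0 0 0; 8 0 5 0 0 0 0; -40 0 -20 0 0 0 60; -60 0 -50 0 0 0 60"

```text
time_s: 3.02
ee_pos: [488.9, 230.5, 193.9]
ee_rot: [-179.7, 0.2, 79.2]
force: [1.1, -1.4, 0.3]
gripper_width: 18.0
```

Request:
arm_command --deltas "-60 0 -50 0 0 0 60; -30 0 -50 0 0 0 60; 0 0 -20 0 0 0 60"

```text
time_s: 3.4
ee_pos: [476.0, 153.2, 309.1]
ee_rot: [179.8, -0.1, 78.9]
force: [-0.2, 0.5, -0.8]
gripper_width: 47.5
```

```bash
python3 - <<'E'
from h import *
s=state(); w=grab_frame('wrist'); d=grab_frame('side')
print(s['time_s'],s['ee_pos'],s['ee_rot'])
np.savez('w1.npz',p=s['ee_pos'],e=s['ee_rot'])
cv2.imwrite('pics/w1.png',w[:,:,::-1]);cv2.imwrite('pics/d1.png',d[:,:,::-1])
c=cv2.resize(d[140:250,120:270,::-1],(408,300))
o=np.zeros((420,800,3),np.uint8);o[:,:560]=w[:,:,::-1];x=cv2.resize(d[140:250,130:250,::-1],(240,220));o[:220,560:]=x
cv2.imwrite('pics/v5.png',o)
E
```

```text
3.4 [476.01845062 153.1900474  309.05561728] [ 1.79754148e+02 -8.33481066e-02  7.89228088e+01]
```

View pics/v5.png

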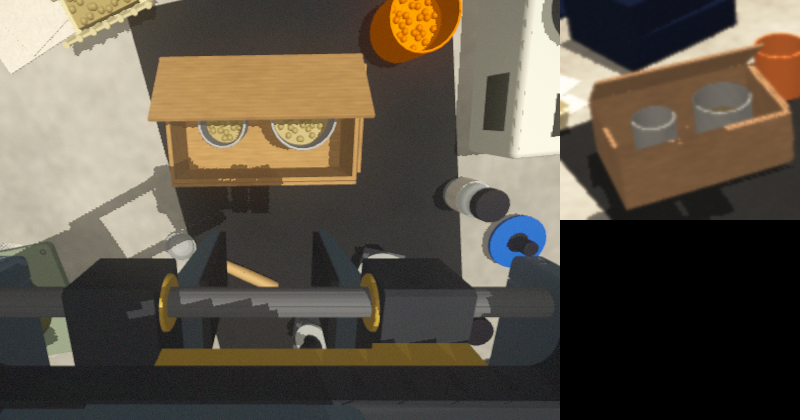

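```bash
python3 - <<'E'
from h import *
z=np.load('w1.npz'); W=ext('wrist',{'ee_pos':z['p'],'ee_rot':z['e']})
K,r,t=W
print('cam',-r.T@t)
for dep in (335,349,362):
  for u in((150,120),(373,117)):
    print(dep,u,(r.T@(np.linalg.inv(K)@np.array([*u,1])*dep-t)).round())
for u in((173,186),(357,183),(162,57),(365,53)): print(u,onz(W,u,88).round())
im=cv2.imread('pics/w1.png'); hsv=cv2.cvtColor(im,cv2.COLOR_BGR2HSV)
d=cv2.imread('pics/d1.png');a=cv2.imread('pics/a_side.png');m=cv2.absdiff(d,a)[150:240,130:260].max(2);print((m>30).sum())
d1=ext('side');
E
```

```text
cam [490.0044666  229.60264749 509.58337736]
335 (150, 120) [372. 247. 162.]
335 (373, 117) [595. 206. 162.]
349 (150, 120) [367. 248. 148.]
349 (373, 117) [599. 205. 148.]
362 (150, 120) [362. 248. 134.]
362 (373, 117) [603. 204. 134.]
(173, 186) [352. 165.  88.]
(357, 183) [588. 123.  88.]
(162, 57) [381. 317.  88.]
(365, 53) [616. 275.  88.]
161
```

Request:
arm_command --deltas "0 0 48 0 0 0 0; 0 0 48 0 0 0 0; 0 0 49 0 0 0 0; 0 0 49 0 0 0 0; 30 0 0 0 0 0 0"

```text
time_s: 4.12
ee_pos: [476.0, 182.2, 105.9]
ee_rot: [-179.3, 0.4, 79.0]
force: [0.5, -0.5, 0.5]
gripper_width: 11.4
```

Request:
arm_command --deltas "20 0 0 0 0 0 0; 12 0 0 0 0 0 0; 12 0 -4 0 0 0 0; 12 0 -5 0 0 0 0; 0 0 0 0 0 0 0"

```text
time_s: 4.75
ee_pos: [492.6, 240.8, 121.8]
ee_rot: [179.9, -0.1, 79.2]
force: [-0.5, -0.2, 0.3]
gripper_width: 0.5
```

```bash
python3 - <<'E'
from h import *
s=state(); d=grab_frame('side'); sc=grab_frame('scene')
print(s['time_s'],s['ee_pos'],s['force'])
o=np.hstack([cv2.resize(d[120:260,110:280,::-1],(400,330),interpolation=2),cv2.resize(sc[70:220,210:390,::-1],(396,330),interpolation=2)])
cv2.imwrite('pics/v6.png',o)
E
```

```text
4.75 [492.63204935 240.79579378 121.79943492] [-0.45991786 -0.19148349  0.26063639]
```

View pics/v6.png

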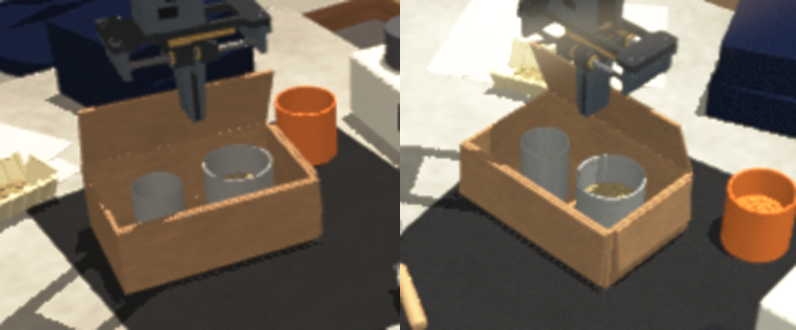

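Request:
arm_command --deltas "15 0 -5 0 0 0 0; 15 0 -5 0 0 0 0; 15 0 -3 0 0 0 0; 15 0 0 0 0 0 0; 0 0 0 0 0 0 0"

```text
time_s: 5.48
ee_pos: [503.4, 300.0, 133.7]
ee_rot: [-180.0, -0.0, 79.2]
force: [-0.5, -0.4, 0.6]
gripper_width: 0.5
```

Request:
arm_command --deltas "12 0 0 0 0 0 0; 10 0 0 0 0 0 0; 5 0 0 0 0 0 0; 0 0 0 0 0 0 0"

```text
time_s: 5.98
ee_pos: [508.4, 325.5, 133.9]
ee_rot: [180.0, -0.0, 79.1]
force: [1.3, 0.5, 0.8]
gripper_width: 0.5
```

```bash
python3 - <<'E'
from h import *
s=state(); d=grab_frame('side'); sc=grab_frame('scene')
print(s['time_s'],s['ee_pos'],s['force'])
o=np.hstack([cv2.resize(d[120:260,110:280,::-1],(400,330),interpolation=2),cv2.resize(sc[70:220,210:390,::-1],(396,330),interpolation=2)])
cv2.imwrite('pics/v7.png',o)
E
```

```text
5.975 [508.41025727 325.50301119 133.93503054] [1.30412074 0.48368163 0.8138763 ]
```

View pics/v7.png

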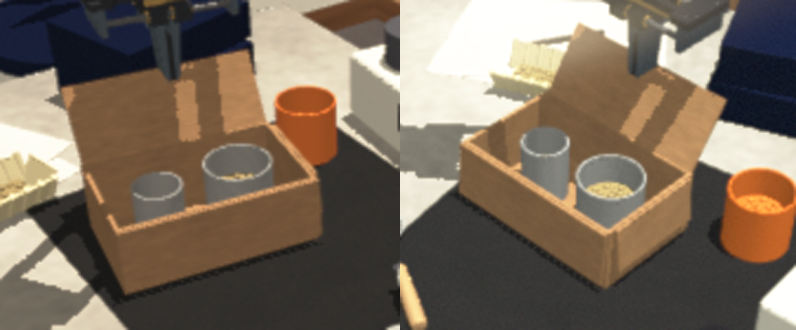

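Request:
arm_command --deltas "0 0 -40 0 0 0 0; 0 0 -60 0 0 0 0; 0 0 -60 0 0 0 0; -60 0 0 0 0 0 0; -60 0 0 0 0 0 0"

```text
time_s: 6.7
ee_pos: [485.7, 206.1, 294.8]
ee_rot: [179.9, -0.0, 79.2]
force: [0.9, -0.6, -0.7]
gripper_width: 0.5
```

Request:
arm_command --deltas "-50 0 0 0 0 0 50; 0 0 0 0 0 0 50"

```text
time_s: 6.95
ee_pos: [475.4, 155.4, 294.8]
ee_rot: [179.9, -0.0, 78.9]
force: [0.2, 1.2, 0.1]
gripper_width: 17.3
```

```bash
python3 - <<'E'
from h import *
s=state(); w=grab_frame('wrist')
print(s['time_s'],s['ee_pos'],s['ee_rot'])
np.savez('w2.npz',p=s['ee_pos'],e=s['ee_rot'])
cv2.imwrite('pics/w2.png',w[:,:,::-1])
cv2.imwrite('pics/v8.png',cv2.resize(w[0:270,100:460,::-1],(800,600),interpolation=2))
E
```

```text
6.95 [475.44335525 155.39288119 294.80335699] [ 1.79936368e+02 -2.76494797e-03  7.88628535e+01]
```

View pics/v8.png

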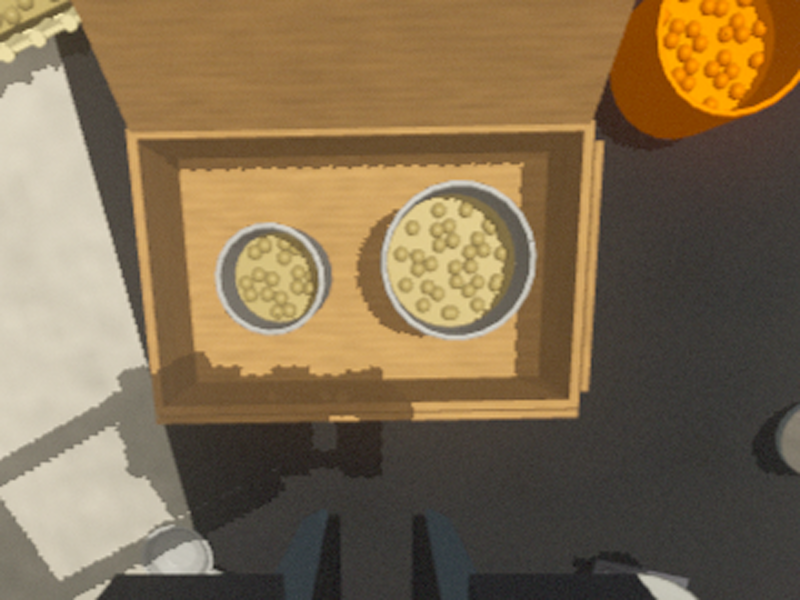

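```bash
python3 - <<'E'
from h import *
z=np.load('w2.npz'); W=ext('wrist',{'ee_pos':z['p'],'ee_rot':z['e']})
im=cv2.imread('pics/w2.png'); h=cv2.cvtColor(im,cv2.COLOR_BGR2HSV)
ring=((h[...,1]<45)&(h[...,2]>110)).astype(np.uint8)
for n,c,rr in(('narrow',(222.6,124.9),24.5),('wide',(306.6,117),34.7)):
    yy,xx=np.mgrid[:420,:560]; d=np.hypot(xx-c[0],yy-c[1])
    pts=np.argwhere((ring>0)&(abs(d-rr)<4))[:,::-1].astype(np.float32)
    e=cv2.fitEllipse(pts); print(n,len(pts),e,onz(W,e[0],85).round(1),'eye',onz(W,c,85).round(1), 'dia',np.mean(e[1])*(W[1]@onz(W,c,85)+W[2])[2]/330)
for u in ((160,187),(360,186),(159,59),(364,57)): print(onz(W,u,88).round())
plan([((470,-95,300),[180,0,-10],9)],70)
E
```

```text
narrow 601 ((222.36221313476562, 124.67469024658203), (46.25912094116211, 47.452911376953125), 129.7390594482422) [433.1 230.3  85. ] eye [433.3 229.9  85. ] dia 56.475119825213824
wide 633 ((305.833251953125, 116.58840942382812), (66.54905700683594, 68.8287124633789), 28.83149528503418) [533.3 220.   85. ] eye [534.2 219.4  85. ] dia 81.08595220716806
[339. 171.  88.]
[586. 124.  88.]
[380. 315.  88.]
[608. 272.  88.]
-27.6 4.7 -0.6 -0 -0 9.9 70; -26.4 9.4 -0.6 -0 -0 9.9 70; -24.4 13.8 -0.6 -0 -0 9.9 70; -21.7 17.8 -0.6 -0 -0 9.9 70; -18.3 21.2 -0.6 -0 -0 9.9 70
-14.3 24.1 -0.7 -0 -0 9.9 70; -10 26.2 -0.6 -0 -0 9.9 70; -5.4 27.5 -0.7 -0 -0 9.8 70; -0.6 27.9 -0.6 -0.1 -0.1 9.9 70
end [470. -95. 300.] [180.   0. -10.] max [27.6 27.9  0.7  0.1  0.1  9.9]
```

Request:
arm_command --deltas "-27.6 4.7 0 0 0 9.9 70; -26.4 9.4 0 0 0 9.9 70; -24.4 13.8 0 0 0 9.9 70; -21.7 17.8 0 0 0 9.9 70; -18.3 21.2 0 0 0 9.9 70"

```text
time_s: 7.62
ee_pos: [473.9, 18.4, 293.8]
ee_rot: [-180.0, -0.0, 29.4]
force: [1.0, -0.1, -0.3]
gripper_width: 69.3
```

Request:
arm_command --deltas "-14.3 24.1 0 0 0 9.9 70; -10 26.2 0 0 0 9.9 70; -5.4 27.5 0 0 0 9.8 70; -0.6 27.9 0 0 0 9.9 70; 0 0 0 0 0 0 70"

```text
time_s: 8.25
ee_pos: [471.7, -94.2, 293.6]
ee_rot: [-180.0, 0.0, -9.9]
force: [0.5, 0.9, -0.3]
gripper_width: 69.9
```

```bash
python3 - <<'E'
from h import *
s=state(); w=grab_frame('wrist')
print(s['time_s'],s['ee_pos'],s['ee_rot'])
np.savez('w3.npz',p=s['ee_pos'],e=s['ee_rot'])
cv2.imwrite('pics/w3.png',w[:,:,::-1])
W=ext('wrist',s)
print(proj(W,[(493,-132,57),(616,-42,51),(604,-312,60)]))
cv2.imwrite('pics/v9.png',cv2.resize(w[0:360,60:540,::-1],(800,600),interpolation=2))
E
```

```text
8.25 [471.70292549 -94.22449286 293.6144937 ] [-1.79972694e+02  1.45514078e-02 -9.91688890e+00]
[[294.1766764  153.88278632]
 [207.25327505  67.82516324]
 [429.83759363  35.22367534]]
```

View pics/v9.png

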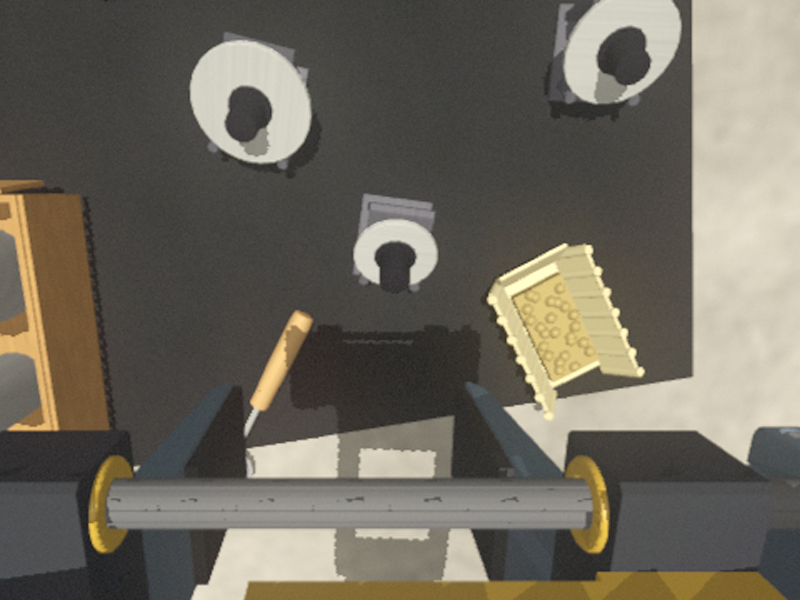

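```bash
cat > lid.py <<'E'
from h import *
from scipy.optimize import least_squares
z=np.load('w3.npz'); W=ext('wrist',{'ee_pos':z['p'],'ee_rot':z['e']}); S=ext('scene'); D=ext('side')
im=cv2.imread('pics/w3.png'); h=cv2.cvtColor(im,cv2.COLOR_BGR2HSV)
cr=lambda p:(60+p[0]/1.6667,p[1]/1.6667)
def ell(c,w):
    m=np.zeros(im.shape[:2],np.uint8); x,y=map(int,c); b=((h[...,1]<60)&(h[...,2]>130)).astype(np.uint8)
    m[max(y-w,0):y+w,x-w:x+w]=b[max(y-w,0):y+w,x-w:x+w]
    q=max(cv2.findContours(m,0,1)[0],key=cv2.contourArea); return cv2.fitEllipse(cv2.convexHull(q))
data={'A':dict(c=cr((395.5,254)),w=27,k=[cr((395,279)),(206,225.6),(271.4,264.8)],d=[None,(208.7,235),(277.8,270)],pins=[(360,280),(415,287)],edge=[(365,195),(433,205)],X=(493,-132,50)),
'B':dict(c=cr((251,102)),w=40,k=[cr((244,121)),(273.2,224.8),(289,224)],d=[None,(276,234.2),(294.1,231.1)],pins=[(213,147),(284,162)],edge=[(227,35),(293,50)],X=(616,-42,50))}
for n,v in data.items():
    e=ell(v['c'],v['w']); print(n,'ellipse',np.round(e[0],1),np.round(e[1],1),round(e[2],1),'eye',np.round(v['c'],1))
    v['d'][0]=e[0] if n=='B' else v['c']
    for nm,zz in(('pins',20),('edge',60)):
        p,q=[onz(W,cr(u),zz) for u in v[nm]]; t=q-p; print(nm,'bearing of lean',round(np.degrees(np.arctan2(t[1],t[0]))-90+360 if 0 else (np.degrees(np.arctan2(-t[0],t[1]))+180)%360,1))
    wt=[1.0,.5,.6]
    def model(x):
        f=np.radians(x[3]); nn=np.array([np.sin(np.radians(35))*np.cos(f),np.sin(np.radians(35))*np.sin(f),np.cos(np.radians(35))]); return x[:3],nn
    def res(x):
        C,nn=model(x); r=[]
        for E,d,k,w in zip((W,S,D),v['d'],v['k'],wt):
            r+=list(w*(proj(E,C-3*nn)[0]-d)); r+=list(w*(proj(E,C+28*nn)[0]-k))
        return r
    s=least_squares(res,[*v['X'],165]); C,nn=model(s.x)
    print(n,'captop',C.round(1),'phi',round(s.x[3],1),'res',np.round(s.fun,1),'robot bearing',round(np.degrees(np.arctan2(-C[1],-C[0])),1))
E
python3 lid.py
```

```text
A ellipse [294.1 148.4] [45.2 57.2] 118.0 eye [297.3 152.4]
pins bearing of lean 342.8
edge bearing of lean 342.0
A captop [ 493.3 -136.1   55.7] phi 162.9 res [-0.1 -0.9 -0.2  0.4 -0.2  0.4 -1.5 -0.8  0.   0.5 -0.3 -0.2] robot bearing 164.6
B ellipse [210.6  60.3] [68.2 79.3] 134.6 eye [210.6  61.2]
pins bearing of lean 338.7
edge bearing of lean 338.4
B captop [622.  -47.9  56.7] phi 164.8 res [-0.1 -0.4 -0.3  0.3  0.   0.5 -1.1 -0.6  0.6  0.   0.2  0.5] robot bearing 175.6
```

```bash
cat >> h.py <<'E'
def lidpose(phi): return rot([180,0,phi-180])*R.from_rotvec([0,35,0],degrees=True)
def axis(phi):
    f=np.radians(phi);a=np.radians(35); return np.array([np.sin(a)*np.cos(f),np.sin(a)*np.sin(f),np.cos(a)])
def disc(s,C,phi,rad,tag):
    """ellipse of white disc in wrist picture vs expected disc-rim ellipse"""
    w=grab_frame('wrist')[:,:,::-1]; cv2.imwrite(f'pics/{tag}.png',w); W=ext('wrist',s); n=axis(phi)
    hh=cv2.cvtColor(w,cv2.COLOR_BGR2HSV)
    a=np.array([-np.sin(np.radians(phi)),np.cos(np.radians(phi)),0]); b=np.cross(n,a)
    ex=np.array([proj(W,C+rad*(np.cos(t)*a+np.sin(t)*b))[0] for t in np.linspace(0,2*np.pi,60)],np.float32)
    m=((hh[...,1]<60)&(hh[...,2]>120)).astype(np.uint8); roi=np.zeros_like(m); cv2.fillConvexPoly(roi,cv2.convexHull(ex).astype(int),1); roi=cv2.dilate(roi,np.ones((31,31)))
    q=max(cv2.findContours(m*roi,0,1)[0],key=cv2.contourArea); hl=cv2.convexHull(q)
    bb=lambda p:(p.reshape(-1,2).min(0).round(1),p.reshape(-1,2).max(0).round(1))
    print('expected bbox',bb(ex),'seen',bb(hl)); e=cv2.fitEllipse(hl);f=cv2.fitEllipse(ex)
    print('exp',np.round(f[0],1),np.round(f[1],1),'seen',np.round(e[0],1),np.round(e[1],1),'knob',proj(W,C+28*n).round(1), 'mm/px',((W[1]@C+W[2])[2]/330).round(2))
E
python3 - <<'E'
from h import *
C=np.array([493.3,-136.1,55.7]);phi=162.8;n=axis(phi)
plan([(C+70*n,lidpose(phi),5)],60)
E
```

```text
-2.2 6.7 36.1 -0.5 7 1.4 60; -6.4 6.5 35.7 -0.5 7 1.4 60; -10.6 6.4 34.6 -0.4 7 1.5 60; -14.6 6.5 33.2 -0.5 7 1.4 60; -18.4 6.5 31.2 -0.4 7 1.5 60
end [ 454.9 -124.2  113. ] [-179.9  -35.   -17.2] max [18.4  6.7 36.1  0.5  7.   1.5]
```

Request:
arm_command --deltas "-2.2 6.7 36.1 -0.5 7 1.4 60; -6.4 6.5 35.7 -0.5 7 1.4 60; -10.6 6.4 34.6 -0.4 7 1.5 60; -14.6 6.5 33.2 -0.5 7 1.4 60; -18.4 6.5 31.2 -0.4 7 1.5 60"

```text
time_s: 8.93
ee_pos: [455.2, -123.3, 117.8]
ee_rot: [179.9, -34.2, -16.9]
force: [0.5, -0.5, -0.9]
gripper_width: 59.9
```

Request:
arm_command --deltas "0 0 0 0 0 0 60; 0 0 0 0 0 0 60"

```text
time_s: 9.18
ee_pos: [459.1, -125.0, 121.1]
ee_rot: [179.8, -34.2, -16.9]
force: [1.2, -0.3, 0.3]
gripper_width: 60.1
```

```bash
python3 - <<'E'
from h import *
s=state();print(s['ee_pos'],s['ee_rot'])
C=np.array([493.3,-136.1,55.7])
disc(s,C,162.8,33,'w4')
im=cv2.imread('pics/w4.png');cv2.imwrite('pics/v10.png',cv2.resize(im[40:340,140:440],(600,600),interpolation=2))
E
```

```text
[ 459.13603092 -125.0068882   121.07785771] [179.81002193 -34.19170649 -16.92237837]
expected bbox (array([231.1, 177.3], dtype=float32), array([306.9, 249.5], dtype=float32)) seen (array([231, 175], dtype=int32), array([306, 255], dtype=int32))
exp [269.  213.4] [72.2 75.8] seen [267.1 212.3] [76.8 96.2] knob [[269.1 225.5]] mm/px 0.87
```

View pics/v10.png

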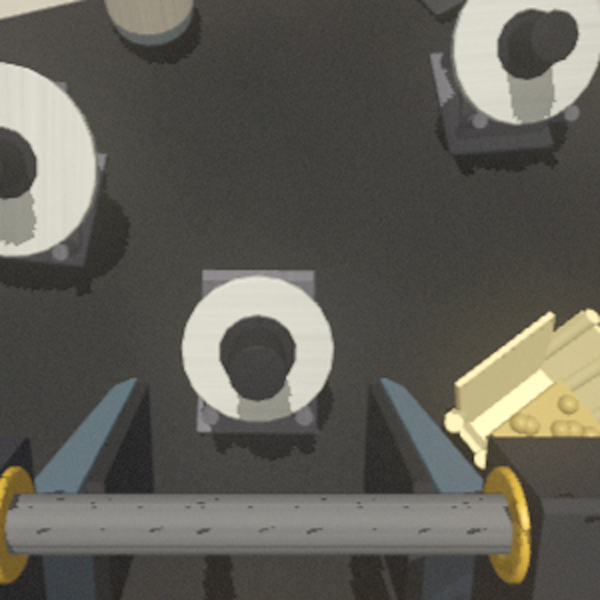

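```bash
python3 - <<'E'
from h import *
C=np.array([493.3,-136.1,55.7]);phi=162.8;n=axis(phi);L=lidpose(phi)
t=C+4*n+L.apply([-1,0,0])
plan([(t+15*n,L,2),(t,L,2)],60)
E
```

```text
-4.8 0.1 27.7 0 0.4 0.1 60; -4.9 0.2 27.7 0 0.3 0.1 60; 0 -0 7.5 0 0 0 60; 0 -0 7.5 0 0 0 60
end [ 490.3 -135.2   58.4] [179.9 -35.  -17.2] max [ 4.9  0.2 27.7  0.   0.4  0.1]
```

Request:
arm_command --deltas "-4.8 0 27.7 0 0.4 0.1 60; -4.9 0 27.7 0 0.3 0.1 60; 0 0 7.5 0 0 0 60; 0 0 7.5 0 0 0 60; 0 0 0 0 0 0 60" --force 25

```text
time_s: 9.85
ee_pos: [490.8, -133.1, 71.4]
ee_rot: [179.5, -33.8, -17.2]
force: [-0.9, 0.4, -0.6]
gripper_width: 60.0
```

```bash
python3 - <<'E'
from h import *
C=np.array([493.3,-136.1,55.7]);phi=162.8;n=axis(phi);L=lidpose(phi)
s=state();t=C+4*n+L.apply([-1,0,0]);r=rot(s['ee_rot']);print(s['ee_pos'],s['ee_rot'],s['force'],'err tool',r.inv().apply(t-s['ee_pos']).round(1))
E
```

```text
[ 490.84387291 -133.10562949   71.36359159] [179.53121381 -33.78759253 -17.19439005] [-0.89412956  0.37446723 -0.63443732] err tool [-7.1  2.  10.9]
```

```bash
python3 - <<'E'
from h import *
s=state();print(s['qpos'].round(1),s['qvel'].round(1),s['effort'].round(1),s['torque'])
E
```

```text
[-15.4   7.6 136.1 -29.5   3.  120.9] [-0.2 -0.8  1.9  1.5 -0.2 -1.2] [  0.  -23.2 -16.   -0.2  -2.1   0.2] [ 0.07339923  0.45679376 -0.01767797]
```

Request:
arm_command --deltas "-7 0 0 0 0 0 60; 0 0 0 0 0 0 60"

```text
time_s: 10.1
ee_pos: [483.1, -130.2, 68.7]
ee_rot: [179.4, -33.5, -17.2]
force: [0.4, -0.4, 0.1]
gripper_width: 59.8
```

```bash
python3 - <<'E'
from h import *
C=np.array([493.3,-136.1,55.7]);phi=162.8;n=axis(phi)
L=rot([180,0,phi-180])*R.from_rotvec([0,25,0],degrees=True)
t=C+24*n+19*L.apply([0,0,1])+lidpose(phi).apply([-1,0,0]); print(t,L.as_euler('xyz',degrees=True))
plan([(t-25*L.apply([0,0,1]),L,3),(t,L,2)],60)
E
```

```text
[ 487.03792151 -134.1615629    57.56622467] [180.  -25.  -17.2]
0.6 0.9 -4.3 0.2 -2.8 -0 60; 0.3 0.9 -4.2 0.2 -2.8 -0 60; 0.1 0.9 -4.3 0.2 -2.9 -0.1 60; 0 0 12.5 -0 0 0 60; 0 0 12.5 -0 0 0.1 60
end [ 487.  -134.1   57.5] [-179.9  -25.   -17.3] max [ 0.6  0.9 12.5  0.2  2.9  0.1]
```

Request:
arm_command --deltas "0.6 0.9 -4.3 0.2 -2.8 0 60; 0.3 0.9 -4.2 0.2 -2.8 0 60; 0.1 0.9 -4.3 0.2 -2.9 -0.1 60; 0 0 0 0 0 0 60"

```text
time_s: 10.6
ee_pos: [478.3, -135.2, 79.3]
ee_rot: [179.4, -26.4, -17.3]
force: [0.2, -0.1, 0.4]
gripper_width: 60.0
```

```bash
cat > a.py <<'E'
from h import *
C=np.array([493.3,-136.1,55.7]);phi=162.8;n=axis(phi)
L=rot([180,0,phi-180])*R.from_rotvec([0,25,0],degrees=True)
t=C+24*n+19*L.apply([0,0,1])+lidpose(phi).apply([-1,0,0])
s=state();print(s['time_s'],s['qpos'].round(1),s['ee_pos'],s['ee_rot'],s['gripper_width'])
plan([(t,L,3)],60)
E
python3 a.py
```

```text
10.6 [-16.4   6.4 130.3  -3.5  16.9  94.3] [ 478.29200332 -135.24051802   79.29111423] [179.40939594 -26.42595406 -17.33833959] 60.01585286847894
-0.8 -1.3 7.7 0.2 -0.5 -0 60; -0.8 -1.3 7.7 0.2 -0.5 -0.1 60; -0.7 -1.2 7.6 0.3 -0.4 -0 60
end [ 487.  -134.1   57.6] [-179.9  -25.   -17.2] max [0.8 1.3 7.7 0.3 0.5 0.1]
```

Request:
arm_command --deltas "-0.8 -1.3 7.7 0.2 -0.5 0 60; -0.8 -1.3 7.7 0.2 -0.5 0 60; -0.7 -1.2 7.6 0.3 -0.4 0 60; 0 0 0 0 0 0 60"

```text
time_s: 11.1
ee_pos: [484.0, -133.3, 54.4]
ee_rot: [-179.9, -24.6, -17.3]
force: [-0.4, 0.4, -0.1]
gripper_width: 59.9
```

```bash
python3 a.py
```

```text
11.1 [-16.5   9.8 130.2  -0.9  15.3  91.6] [ 484.01100189 -133.31426379   54.3851125 ] [-179.92287683  -24.62278289  -17.31620094] 59.931350839578236
1.4 -0 -0.5 -0 0.1 -0 60; 1.4 -0 -0.5 -0 0.1 -0.1 60; 1.4 -0.1 -0.6 -0 0.2 -0 60
end [ 487.  -134.2   57.6] [-180.   -25.   -17.2] max [1.4 0.1 0.6 0.  0.2 0.1]
```

Request:
arm_command --deltas "2 0 -1 0 0 0 60; 2 0 -0.6 0 0 0 60; 0 0 0 0 0 0 20; 0 0 0 0 0 0 20; 0 0 0 0 0 0 20" --force 45

```text
time_s: 11.72
ee_pos: [487.1, -134.3, 58.7]
ee_rot: [-179.9, -24.7, -17.3]
force: [-0.1, -0.4, 0.9]
gripper_width: 32.7
```

Request:
arm_command --deltas "0 0 0 0 0 0 20; 0 0 0 0 0 0 20"

```text
time_s: 11.98
ee_pos: [487.1, -134.3, 58.6]
ee_rot: [-179.9, -24.7, -17.3]
force: [-0.6, 0.5, 0.7]
gripper_width: 19.7
```

```bash
python3 a.py
```

```text
11.975 [-16.5   9.6 129.6  -0.9  16.   91.6] [ 487.11260325 -134.29714903   58.57830967] [-179.93034872  -24.73555805  -17.3082624 ] 19.672948188484753
-0.2 -0 0.3 -0 0.1 -0 60; -0.2 -0.1 0.3 -0 0.1 -0 60; -0.1 -0 0.3 -0 0.1 -0.1 60
end [ 487.1 -134.2   57.6] [-180.   -25.   -17.2] max [0.2 0.1 0.3 0.  0.1 0.1]
```

Request:
arm_command --deltas "0 0 0 0 0 0 5; 0 0 0 0 0 0 5"

```text
time_s: 12.22
ee_pos: [487.1, -134.3, 58.6]
ee_rot: [-179.9, -24.7, -17.3]
force: [0.3, 0.5, -0.8]
gripper_width: 5.9
```

```bash
python3 - <<'E'
from h import *
s=state();print(s['gripper_width'],s['force'])
w=grab_frame('wrist')[:,:,::-1];d=grab_frame('side')[:,:,::-1]
cv2.imwrite('pics/w5.png',w);cv2.imwrite('pics/d5.png',d)
W=ext('wrist',s);C=np.array([493.3,-136.1,55.7]);n=axis(162.8);print(proj(W,[C,C+28*n,s['ee_pos']]).round(),proj(ext('side'),[C,C+28*n,s['ee_pos']]).round())
cv2.imwrite('pics/v11.png',np.hstack([cv2.resize(w[120:320,170:370],(400,400),interpolation=2),cv2.resize(d[215:315,230:330],(400,400),interpolation=2)]))
E
```

```text
5.879832078087948 [ 0.26012339  0.46113963 -0.77585376]
[[268. 229.]
 [268. 252.]
 [269. 238.]] [[277. 270.]
 [271. 264.]
 [275. 270.]]
```

View pics/v11.png

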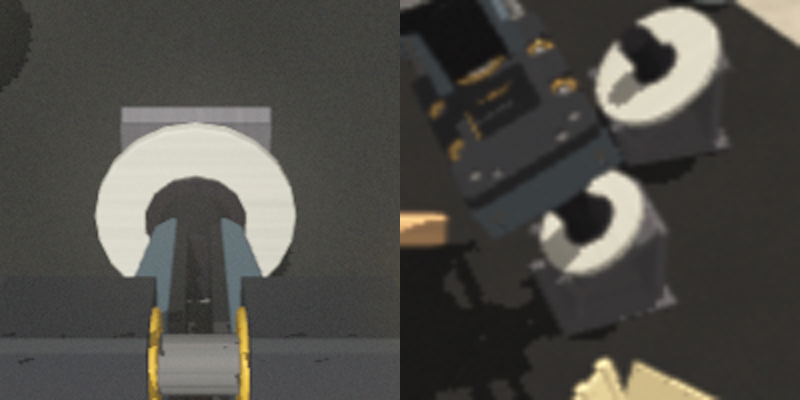

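```bash
python3 - <<'E'
from h import *
s=state();W=ext('wrist',s);D=ext('side');r=rot(s['ee_rot']);p=s['ee_pos']
for dz in(0,-10,-20,-30):
    q=[p+r.apply([x,y,dz]) for x in(16,-16) for y in(-16,16)]
    print(dz,'crop wrist',((proj(W,q)-[170,120])*2).round().tolist(),'crop side',((proj(D,q)-[230,215])*4+[400,0]).round().tolist())
C=np.array([493.3,-136.1,55.7]);n=axis(162.8);f=np.radians(162.8);a=np.array([-np.sin(f),np.cos(f),0]);b=np.cross(n,a)
q=[C+33*(np.cos(t)*a+np.sin(t)*b) for t in np.linspace(0,6.28,60)]
for E,f in((W,lambda u:(u-[170,120])*2),(D,lambda u:(u-[230,215])*4+[400,0])):
    u=f(proj(E,q));print('disc bbox',u.min(0).round(),u.max(0).round(),'knob base/top',f(proj(E,[C,C+28*n])).round().tolist())
E
```

```text
0 crop wrist [[147.0, 189.0], [247.0, 189.0], [149.0, 282.0], [245.0, 281.0]] crop side [[592.0, 188.0], [613.0, 224.0], [545.0, 216.0], [565.0, 253.0]]
-10 crop wrist [[144.0, 199.0], [250.0, 199.0], [147.0, 295.0], [248.0, 295.0]] crop side [[586.0, 178.0], [607.0, 214.0], [538.0, 206.0], [558.0, 243.0]]
-20 crop wrist [[142.0, 209.0], [253.0, 209.0], [144.0, 310.0], [250.0, 310.0]] crop side [[579.0, 167.0], [600.0, 203.0], [532.0, 196.0], [551.0, 233.0]]
-30 crop wrist [[139.0, 221.0], [255.0, 221.0], [141.0, 326.0], [253.0, 326.0]] crop side [[573.0, 157.0], [594.0, 193.0], [525.0, 186.0], [544.0, 223.0]]
disc bbox [ 97. 124.] [297. 299.] knob base/top [[197.0, 217.0], [197.0, 265.0]]
disc bbox [540. 171.] [639. 273.] knob base/top [[589.0, 221.0], [563.0, 198.0]]
```

```bash
python3 - <<'E'
from h import *
D=ext('side');S=ext('scene');p=np.array([492.6,240.8,121.8])
for dz in(0,10,20,25,30,79): print(dz,proj(D,p+[0,0,dz]).round(1),proj(S,p+[0,0,dz]).round(1))
p=np.array([508.4,325.5,133.9])
for dz in(0,10,20,25,30): print(dz,proj(D,p+[0,0,dz]).round(1),proj(S,p+[0,0,dz]).round(1))
print('v6 tip seen side (193.7,170) scene (299,121); v7 tip seen side (184,153), scene (319,104)')
E
```

```text
0 [[192.6 178. ]] [[296.7 128.4]]
10 [[192.3 174.9]] [[296.8 125.3]]
20 [[192.  171.7]] [[296.9 122.2]]
25 [[191.8 170.2]] [[297.  120.6]]
30 [[191.7 168.6]] [[297. 119.]]
79 [[190.1 152.5]] [[297.6 103.1]]
0 [[182.5 160.7]] [[318.8 110.7]]
10 [[182.1 157.7]] [[319.  107.6]]
20 [[181.8 154.6]] [[319.2 104.5]]
25 [[181.6 153. ]] [[319.4 102.9]]
30 [[181.4 151.5]] [[319.5 101.4]]
v6 tip seen side (193.7,170) scene (299,121); v7 tip seen side (184,153), scene (319,104)
```

Request:
arm_command --deltas "0 0 0 0 0 0 60; 0 0 0 0 0 0 60; 0 0 0 0 0 0 60; 0 0 0 0 0 0 60"

```text
time_s: 12.82
ee_pos: [487.2, -134.3, 58.6]
ee_rot: [-179.9, -24.7, -17.3]
force: [-0.3, 0.2, -0.9]
gripper_width: 42.3
```

Request:
arm_command --deltas "0 0 8 0 0 0 60; 0 0 7 0 0 0 60; 0 0 5 0 0 0 60; 0 0 0 0 0 0 60"

```text
time_s: 13.32
ee_pos: [495.0, -136.7, 39.7]
ee_rot: [-179.9, -24.7, -17.3]
force: [1.1, 1.5, -0.7]
gripper_width: 60.1
```

```bash
sed -i 's/24\*n+19\*L/24*n+41*L/' a.py && python3 a.py
```

```text
13.325 [-16.5  12.3 130.1  -1.1  13.   91.8] [ 494.96673964 -136.72019579   39.74794288] [-179.93036411  -24.66626276  -17.30882229] 60.129926900891114
-0 -0 0.8 -0 0.1 -0 60; -0 -0 0.8 -0 0.1 -0 60; -0 -0.1 0.7 -0 0.1 -0.1 60
end [ 495.9 -136.9   37.7] [-180.   -25.   -17.2] max [0.  0.1 0.8 0.  0.1 0.1]
```

Advance 2 more and close.

Request:
arm_command --deltas "0 0 2 0 0 0 60; 0 0 0 0 0 0 15; 0 0 0 0 0 0 15; 0 0 0 0 0 0 15; 0 0 0 0 0 0 15"

```text
time_s: 13.95
ee_pos: [496.1, -137.0, 38.8]
ee_rot: [-179.9, -24.8, -17.3]
force: [1.1, 0.9, -0.2]
gripper_width: 22.8
```

Request:
arm_command --deltas "0 0 0 0 0 0 15; 0 0 0 0 0 0 15"

```text
time_s: 14.2
ee_pos: [496.2, -137.0, 38.8]
ee_rot: [-179.9, -24.8, -17.3]
force: [-0.0, 2.5, 0.2]
gripper_width: 22.6
```

Request:
arm_command --deltas "-1.7 0 -9.8 0 0 0 15; -3.5 0 -20 0 0 0 15; -5.2 0 -29.5 0 0 0 15; -5.2 0 -29.5 0 0 0 15; 0 0 0 0 0 0 15"

```text
time_s: 14.82
ee_pos: [446.7, -121.8, 114.4]
ee_rot: [-179.9, -24.9, -17.3]
force: [1.2, -1.1, -0.9]
gripper_width: 22.6
```

```bash
cat > carry.py <<'E'
from h import *
def ctool(C,pg,eg,phi,dx=-1):
    r=rot(eg); return r.inv().apply(C+lidpose(phi).apply([dx,0,0])-pg), r.inv().apply(axis(phi))
E
python3 - <<'E'
from carry import *
C=np.array([493.3,-136.1,55.7]); ct,nt=ctool(C,np.array([496.2,-137,38.8]),[-179.9,-24.8,-17.3],162.8)
print('C in tool',ct.round(1),'n',nt.round(3))
s=state(); r=rot(s['ee_rot']); print(s['ee_pos'],s['ee_rot'],s['gripper_width'],s['force'])
Cw=s['ee_pos']+r.apply(ct); nw=r.apply(nt); print(Cw,nw)
disc(s,Cw,162.8,33,'w6')
E
```

```text
C in tool [  3.3  -0.  -16.4] n [-0.177 -0.001 -0.984]
[ 446.65460775 -121.82008359  114.38046841] [-179.93186209  -24.92468848  -17.30690788] 22.587403376672626 [ 1.1590916  -1.05168479 -0.89855578]
[ 442.94103407 -120.6581154   130.69846266] [-0.5494427   0.17072973  0.81790224]
expected bbox (array([213.2, 192. ], dtype=float32), array([323.8, 286.6], dtype=float32)) seen (array([213, 177], dtype=int32), array([324, 257], dtype=int32))
exp [268.5 239.3] [ 94.7 110.7] seen [268.5 238. ] [108.8 136.4] knob [[268.5 271.4]] mm/px 0.6
```

```bash
python3 - <<'E'
import cv2,numpy as np
w=cv2.imread('pics/w6.png');h=cv2.cvtColor(w,cv2.COLOR_BGR2HSV)
for r in range(165,262,4):
    x=np.where((h[r,200:340,1]<60)&(h[r,200:340,2]>120))[0]+200
    print(r,(x.min(),x.max(),len(x)) if len(x) else None, h[r,268].tolist(),h[r,235].tolist())
E
```

```text
165 (np.int64(254), np.int64(297), 20) [173, 8, 121] [17, 25, 72]
169 (np.int64(240), np.int64(295), 26) [173, 8, 121] [20, 20, 75]
173 (np.int64(239), np.int64(295), 31) [170, 6, 121] [23, 27, 76]
177 (np.int64(239), np.int64(295), 35) [168, 10, 125] [30, 17, 77]
181 (np.int64(239), np.int64(295), 44) [173, 8, 125] [20, 20, 76]
185 (np.int64(239), np.int64(295), 49) [158, 8, 126] [21, 32, 80]
189 (np.int64(239), np.int64(294), 49) [28, 18, 195] [30, 17, 76]
193 (np.int64(239), np.int64(294), 55) [26, 16, 225] [21, 22, 80]
197 (np.int64(237), np.int64(300), 64) [26, 18, 218] [21, 31, 82]
201 (np.int64(233), np.int64(305), 73) [26, 16, 221] [26, 18, 208]
205 (np.int64(228), np.int64(309), 82) [30, 15, 216] [25, 20, 219]
209 (np.int64(224), np.int64(313), 90) [26, 17, 219] [26, 19, 218]
213 (np.int64(221), np.int64(316), 96) [28, 16, 219] [26, 17, 219]
217 (np.int64(219), np.int64(318), 100) [26, 18, 221] [28, 17, 219]
221 (np.int64(217), np.int64(320), 80) [30, 3, 75] [26, 19, 220]
225 (np.int64(216), np.int64(321), 70) [6, 17, 74] [26, 17, 219]
229 (np.int64(215), np.int64(322), 62) [10, 22, 70] [26, 17, 222]
233 (np.int64(214), np.int64(323), 41) [60, 4, 69] [97, 37, 118]
237 (np.int64(213), np.int64(323), 38) [15, 23, 66] [96, 40, 120]
241 (np.int64(213), np.int64(324), 33) [24, 19, 66] [96, 41, 119]
245 (np.int64(214), np.int64(323), 30) [20, 12, 62] [95, 37, 118]
249 (np.int64(215), np.int64(322), 17) [0, 24, 65] [98, 41, 119]
253 (np.int64(215), np.int64(321), 13) [30, 8, 63] [99, 36, 119]
257 (np.int64(217), np.int64(226), 3) [0, 19, 66] [101, 39, 112]
261 None [173, 16, 62] [104, 32, 87]
```

```bash
cat >> carry.py <<'E'
TINS={'narrow':np.array([433.2,230.0]),'wide':np.array([533.8,219.7])}
def placer(ct,nt,yaw,xy,z):
    tilt=np.degrees(np.arctan2(nt[0],-nt[2]))
    Rp=rot([180,0,yaw])*R.from_rotvec([0,tilt,0],degrees=True)
    return np.array([*xy,z])-Rp.apply(ct),Rp,Rp.apply(nt)
def rings(s,tag):
    w=grab_frame('wrist')[:,:,::-1]; cv2.imwrite(f'pics/{tag}.png',w); W=ext('wrist',s); h=cv2.cvtColor(w,cv2.COLOR_BGR2HSV)
    ring=(h[...,1]<50)&(h[...,2]>110)
    for n,rad in(('narrow',28.5),('wide',40.5)):
        c=np.array([*TINS[n],85.])
        for it in range(3):
            t=np.linspace(0,2*np.pi,72,endpoint=False); q=[]
            for a in t:
                dr=np.arange(-6,6.1,.5); P=c+np.outer(rad+dr,[np.cos(a),np.sin(a),0]); u=proj(W,P).round().astype(int)
                ok=(u[:,0]>=0)&(u[:,0]<560)&(u[:,1]>=0)&(u[:,1]<420)
                if ok.all():
                    v=ring[u[:,1],u[:,0]]
                    if 2<v.sum()<14: q.append(P[v].mean(0))
            q=np.array(q)
            if len(q)<15: break
            A=np.c_[2*q[:,:2],np.ones(len(q))]; sol=np.linalg.lstsq(A,(q[:,:2]**2).sum(1),rcond=None)[0]
            c=np.array([sol[0],sol[1],85.])
        print(n,len(q),c[:2].round(1),'r',round(np.sqrt(sol[2]+sol[0]**2+sol[1]**2),1) if len(q)>=15 else None)
E
python3 - <<'E'
from carry import *
import types
ct=np.array([3.3,0,-16.4]);nt=np.array([-.177,-.001,-.984])
p,Rp,n=placer(ct,nt,28,(380,202),150); print(p,n)
plan([(p,Rp,9)],15)
z=np.load('w2.npz');s={'ee_pos':z['p'],'ee_rot':z['e']}
import carry
im=cv2.imread('pics/w2.png'); carry.grab_frame=lambda n:im[:,:,::-1]
rings(s,'tmp')
E
```

```text
[374.5687452  199.1121506  134.44327164] [-4.69471563e-04  8.82947593e-04  9.99792478e-01]
-15.6 -31.7 -9.8 0.6 -3.7 -5.1 15; -13.3 -33.1 -8.5 0.6 -3.7 -5.1 15; -10.8 -34.2 -7.4 0.7 -3.7 -5.1 15; -8.2 -35.1 -6.3 0.7 -3.7 -5.1 15; -5.4 -35.8 -5.4 0.6 -3.7 -5 15
-2.6 -36.2 -4.8 0.6 -3.7 -5.1 15; 0.4 -36.4 -4.4 0.7 -3.7 -5 15; 3.3 -36.3 -4 0.6 -3.6 -5.1 15; 6.2 -35.8 -4 0.7 -3.7 -5 15
end [374.6 199.1 134.5] [-180.    10.2   28. ] max [15.6 36.4  9.8  0.7  3.7  5.1]
narrow 44 [433.8 229.6] r 27.2
wide 72 [533.8 218.8] r 39.7
```

Request:
arm_command --deltas "-15.6 -31.7 -9.8 0.6 -3.7 -5.1 15; -13.3 -33.1 -8.5 0.6 -3.7 -5.1 15; -10.8 -34.2 -7.4 0.7 -3.7 -5.1 15; -8.2 -35.1 -6.3 0.7 -3.7 -5.1 15; -5.4 -35.8 -5.4 0.6 -3.7 -5 15"

```text
time_s: 15.5
ee_pos: [406.5, 57.5, 123.5]
ee_rot: [176.5, -4.9, 8.4]
force: [0.1, -1.9, -1.2]
gripper_width: 22.8
```

Request:
arm_command --deltas "-2.6 -36.2 -4.8 0.6 -3.7 -5.1 15; 0.4 -36.4 -4.4 0.7 -3.7 -5 15; 3.3 -36.3 -4 0.6 -3.6 -5.1 15; 6.2 -35.8 -4 0.7 -3.7 -5 15; 0 0 0 0 0 0 15"

```text
time_s: 16.12
ee_pos: [375.7, 201.2, 132.3]
ee_rot: [-179.9, 10.4, 28.2]
force: [-0.2, -0.7, -0.7]
gripper_width: 22.6
```

```bash
python3 - <<'E'
from carry import *
s=state();print(s['time_s'],s['ee_pos'],s['ee_rot'],s['qpos'].round(),s['gripper_width'])
rings(s,'w7')
ct=np.array([3.3,0,-16.4]);nt=np.array([-.177,-.001,-.984]);r=rot(s['ee_rot'])
C=s['ee_pos']+r.apply(ct);n=r.apply(nt);print(C,n)
W=ext('wrist',s); q=np.array([proj(W,C+33*np.array([np.cos(t),np.sin(t),0]))[0] for t in np.linspace(0,6.28,60)]); print('disc exp',q.min(0),q.max(0),'tin',proj(W,[[*TINS['narrow'],85]]))
w=cv2.imread('pics/w7.png');h=cv2.cvtColor(w,cv2.COLOR_BGR2HSV)
for i in range(180,262,6):
    x=np.where((h[i,190:350,1]<35)&(h[i,190:350,2]>170))[0]+190
    print(i,(x.min(),x.max(),len(x)) if len(x) else None,end=' ')
E
```

```text
16.125 [375.67561184 201.20128461 132.30106033] [-179.89301775   10.39879239   28.16207988] [ 27.  14. 105.  -0.  72.  89.] 22.63714829145879
narrow 33 [433.2 230.7] r 27.1
wide 21 [533.2 220.3] r 40.2
[381.16134446 204.10330197 147.83602195] [3.49639790e-03 9.22020197e-04 9.99786440e-01]
disc exp [213.6390855  193.48614366] [324.14294123 287.46977486] tin [[271.41515827 123.39865061]]
180 None 186 None 192 (np.int64(267), np.int64(271), 5) 198 (np.int64(277), np.int64(284), 8) 204 None 210 None 216 None 222 None 228 None 234 (np.int64(207), np.int64(214), 8) 240 (np.int64(209), np.int64(213), 5) 246 (np.int64(208), np.int64(214), 7) 252 (np.int64(208), np.int64(335), 21) 258 None
```

```bash
python3 - <<'E'
from carry import *
ct=np.array([3.3,0,-16.4]);nt=np.array([-.177,-.001,-.984])
p,Rp,n=placer(ct,nt,28,(433.3,230.3),112)
p2=placer(ct,nt,28,(433.3,230.3),97)[0]
plan([(p,Rp,4),(p2,Rp,2)],15)
E
```

```text
16.3 0.1 6.2 -0 0.1 0 15; 16.3 0.1 6.2 -0 0 0 15; 16.3 0.1 6.2 -0 0.1 0 15; 16.3 0.1 6.1 -0 0 0.1 15; 1.3 0 7.4 -0 0 -0 15
1.4 0 7.4 -0 0 -0 15
end [427.9 227.5  81.4] [-180.    10.2   28. ] max [16.3  0.1  7.4  0.   0.1  0.1]
```

Request:
arm_command --deltas "16.3 0.1 6.2 0 0.1 0 15; 16.3 0.1 6.2 0 0 0 15; 16.3 0.1 6.2 0 0.1 0 15; 16.3 0.1 6.1 0 0 0.1 15; 0 0 0 0 0 0 15"

```text
time_s: 16.8
ee_pos: [428.4, 227.0, 97.3]
ee_rot: [-179.9, 10.2, 27.9]
force: [-1.0, -0.1, -1.1]
gripper_width: 23.0
```

Request:
arm_command --deltas "0 0 0 0 0 0 15"

```text
time_s: 16.92
ee_pos: [427.4, 226.7, 98.3]
ee_rot: [-179.9, 10.1, 27.9]
force: [0.0, -0.2, -1.0]
gripper_width: 22.8
```

```bash
cat > chk.py <<'E'
from carry import *
import sys
ct,nt,xy,yaw=np.array(eval(sys.argv[1])),np.array(eval(sys.argv[2])),eval(sys.argv[3]),float(sys.argv[4])
s=state();r=rot(s['ee_rot']);C=s['ee_pos']+r.apply(ct);print(s['time_s'],'C',C.round(1),'n',r.apply(nt).round(3),'F',s['force'].round(1),'g',round(s['gripper_width'],1))
p,Rp,n=placer(ct,nt,yaw,xy,C[2]);print('lateral fix (tool), rot',rot(s['ee_rot']).inv().apply(p-s['ee_pos']).round(1),(r.inv()*Rp).as_rotvec(degrees=True).round(1),'down unit',Rp.inv().apply([0,0,-1]).round(3))
E
python3 chk.py "[3.3,0,-16.4]" "[-.177,-.001,-.984]" "(433.3,230.3)" 28
```

```text
16.925 C [432.9 229.5 113.9] n [-0.001 -0.001  1.   ] F [ 0.  -0.2 -1. ] g 22.8
lateral fix (tool), rot [ 0.7 -0.5 -0.1] [-0.1 -0.1 -0.1] down unit [ 0.177 -0.     0.984]
```

Request:
arm_command --deltas "2 -0.5 7.4 0 0 0 15; 1.3 0 7.4 0 0 0 15; 0.5 0 3 0 0 0 15; 0 0 0 0 0 0 15"

```text
time_s: 17.42
ee_pos: [427.3, 227.3, 79.9]
ee_rot: [-179.9, 10.2, 27.9]
force: [-0.1, 0.4, -2.4]
gripper_width: 23.0
```

```bash
python3 chk.py "[3.3,0,-16.4]" "[-.177,-.001,-.984]" "(433.3,230.3)" 28
```

```text
17.425 C [432.8 230.2  95.5] n [ 0. -0.  1.] F [-0.1  0.4 -2.4] g 23.0
lateral fix (tool), rot [ 0.5  0.2 -0.1] [-0.1 -0.  -0.1] down unit [ 0.177 -0.     0.984]
```

Request:
arm_command --deltas "0.6 0 1 0 0 0 15; 0.2 0 1 0 0 0 15; 0 0 0 0 0 0 15"

```text
time_s: 17.8
ee_pos: [428.2, 227.7, 77.9]
ee_rot: [-179.9, 10.1, 27.9]
force: [-1.4, 0.5, -0.8]
gripper_width: 23.1
```

Request:
arm_command --deltas "0.2 0 1 0 0 0 15; 0 0 0 0 0 0 15"

```text
time_s: 18.05
ee_pos: [428.3, 227.7, 76.8]
ee_rot: [-179.9, 10.1, 27.9]
force: [-1.1, 0.0, -0.8]
gripper_width: 22.7
```

Request:
arm_command --deltas "0 0 0 0 0 0 50; 0 0 0 0 0 0 50; 0 0 0 0 0 0 50; -5.3 0 -29.5 0 0 0 50; -5.3 0 -29.5 0 0 0 50"

```text
time_s: 18.68
ee_pos: [428.3, 227.6, 137.5]
ee_rot: [-179.9, 10.1, 27.9]
force: [0.3, -0.2, 0.4]
gripper_width: 50.0
```

```bash
python3 - <<'E'
from carry import *
s=state();print(s['time_s'],s['ee_pos'],s['ee_rot'],s['gripper_width'])
w=grab_frame('wrist')[:,:,::-1];cv2.imwrite('pics/w8.png',w);d=grab_frame('side')[:,:,::-1];sc=grab_frame('scene')[:,:,::-1];cv2.imwrite('pics/d8.png',d);cv2.imwrite('pics/s8.png',sc)
W=ext('wrist',s)
c=np.array([433.3,230.3,91])
q=np.array([proj(W,c+33*np.array([np.cos(t),np.sin(t),0]))[0] for t in np.linspace(0,6.28,90)]);print('seated disc expected',q.min(0),q.max(0),proj(W,c))
h=cv2.cvtColor(w,cv2.COLOR_BGR2HSV)
for i in range(int(q[:,1].min())-8,int(q[:,1].max())+10,5):
    x=np.where((h[i,150:400,1]<50)&(h[i,150:400,2]>130))[0]+150
    e=q[abs(q[:,1]-i)<2.5,0]
    print(i,(x.min(),x.max(),len(x)) if len(x) else None,(e.min().round(),e.max().round()) if len(e) else None, h[i,270].tolist())
E
```

```text
18.675 [428.30078209 227.63958381 137.51591775] [-179.93638686   10.13374905   27.88936593] 50.02090930090499
seated disc expected [225.83855222 159.66827633] [311.90000577 237.93456348] [[268.87504663 201.05581883]]
151 (np.int64(256), np.int64(292), 33) None [20, 29, 132]
156 (np.int64(255), np.int64(290), 35) None [18, 32, 137]
161 (np.int64(265), np.int64(288), 15) (np.float64(253.0), np.float64(287.0)) [23, 26, 155]
166 (np.int64(248), np.int64(295), 41) (np.float64(242.0), np.float64(295.0)) [24, 17, 230]
171 (np.int64(241), np.int64(296), 56) (np.float64(237.0), np.float64(300.0)) [25, 19, 233]
176 (np.int64(235), np.int64(298), 64) (np.float64(233.0), np.float64(304.0)) [25, 19, 232]
181 (np.int64(232), np.int64(303), 72) (np.float64(230.0), np.float64(307.0)) [26, 22, 166]
186 (np.int64(229), np.int64(306), 55) (np.float64(228.0), np.float64(310.0)) [18, 52, 59]
191 (np.int64(228), np.int64(307), 44) (np.float64(226.0), np.float64(311.0)) [11, 48, 59]
196 (np.int64(227), np.int64(308), 40) (np.float64(226.0), np.float64(312.0)) [18, 46, 55]
201 (np.int64(226), np.int64(309), 40) (np.float64(226.0), np.float64(312.0)) [17, 34, 53]
206 (np.int64(227), np.int64(308), 38) (np.float64(227.0), np.float64(311.0)) [20, 33, 46]
211 (np.int64(227), np.int64(307), 41) (np.float64(227.0), np.float64(310.0)) [8, 39, 52]
216 (np.int64(229), np.int64(305), 41) (np.float64(229.0), np.float64(308.0)) [8, 52, 54]
221 (np.int64(150), np.int64(303), 44) (np.float64(232.0), np.float64(305.0)) [5, 33, 47]
226 (np.int64(150), np.int64(299), 48) (np.float64(237.0), np.float64(301.0)) [10, 51, 45]
231 (np.int64(150), np.int64(293), 54) (np.float64(241.0), np.float64(297.0)) [10, 32, 48]
236 (np.int64(150), np.int64(284), 66) (np.float64(251.0), np.float64(287.0)) [21, 26, 136]
241 (np.int64(150), np.int64(189), 40) None [17, 139, 132]
246 (np.int64(150), np.int64(194), 45) None [16, 139, 134]
```

```bash
python3 - <<'E'
from carry import *
plan([((433.3,230.3,118),[180,0,28],3),((433.3,230.3,100),[180,0,28],2)],0)
E
```

```text
2.6 -0 6.3 -0 3.3 -0 0; 2.2 -0 6.5 -0 3.3 -0.1 0; 1.9 -0 6.6 -0.1 3.3 -0 0; -0 -0 9 0 -0 -0 0; -0 -0 9 0 -0 -0 0
end [433.3 230.3 100. ] [180.  -0.  28.] max [2.6 0.  9.  0.1 3.3 0.1]
```

Request:
arm_command --deltas "2.6 0 6.3 0 3.3 0 0; 2.2 0 6.5 0 3.3 0 0; 1.9 0 6.6 0 3.3 0 0; 0 0 0 0 0 0 0; 0 0 0 0 0 0 0" --force 30

```text
time_s: 19.45
ee_pos: [432.4, 229.8, 116.6]
ee_rot: [-179.9, 0.3, 27.9]
force: [0.9, -1.1, -0.2]
gripper_width: 2.7
```

Request:
arm_command --deltas "0 0 9 0 0 0 0; 0 0 9 0 0 0 0; 0 0 3 0 0 0 0; 0 0 0 0 0 0 0"

```text
time_s: 19.95
ee_pos: [432.0, 229.6, 95.4]
ee_rot: [-179.9, 0.3, 27.9]
force: [0.1, -0.3, 0.2]
gripper_width: 0.5
```

Request:
arm_command --deltas "1.5 0 2 0 0 0 0; 0 0 2 0 0 0 0; 0 0 0 0 0 0 0"

```text
time_s: 20.32
ee_pos: [433.4, 230.4, 91.8]
ee_rot: [-179.9, 0.2, 27.9]
force: [0.4, -0.1, 0.6]
gripper_width: 0.6
```

Request:
arm_command --deltas "0 0 3 0 0 0 0; 0 0 0 0 0 0 0"

```text
time_s: 20.58
ee_pos: [433.2, 230.3, 88.6]
ee_rot: [-179.9, 0.2, 27.9]
force: [-0.6, 0.7, 0.0]
gripper_width: 0.2
```

Request:
arm_command --deltas "0 0 3 0 0 0 0; 0 0 0 0 0 0 0"

```text
time_s: 20.82
ee_pos: [433.6, 230.5, 86.5]
ee_rot: [-179.9, 0.2, 27.9]
force: [-1.9, -1.2, 5.4]
gripper_width: 0.4
```

Request:
arm_command --deltas "0 0 3 0 0 0 0; 0 0 0 0 0 0 0"

```text
time_s: 21.08
ee_pos: [433.6, 230.5, 83.6]
ee_rot: [-179.9, 0.2, 27.9]
force: [-1.1, -0.3, 6.2]
gripper_width: 0.5
```

Request:
arm_command --deltas "0 0 2 0 0 0 0; 0 0 0 0 0 0 0"

```text
time_s: 21.32
ee_pos: [433.6, 230.5, 81.8]
ee_rot: [-179.9, 0.2, 27.9]
force: [-0.9, -0.5, 6.8]
gripper_width: 0.4
```

Request:
arm_command --deltas "0 0 2.5 0 0 0 0; 0 0 0 0 0 0 0"

```text
time_s: 21.58
ee_pos: [433.6, 230.5, 79.2]
ee_rot: [-179.9, 0.2, 27.9]
force: [-1.5, -0.8, 7.2]
gripper_width: 0.5
```

Request:
arm_command --deltas "0 0 2 0 0 0 0; 0 0 0 0 0 0 0"

```text
time_s: 21.82
ee_pos: [433.7, 230.6, 78.1]
ee_rot: [-179.9, 0.1, 27.9]
force: [-2.7, -1.4, 13.5]
gripper_width: 0.4
```

Request:
arm_command --deltas "0 0 1.5 0 0 0 0; 0 0 0 0 0 0 0"

```text
time_s: 22.08
ee_pos: [433.9, 230.7, 78.1]
ee_rot: [-179.9, 0.1, 27.9]
force: [-4.7, -2.6, 22.4]
gripper_width: 0.1
```

```bash
cat > b.py <<'E'
from carry import *
C=np.array([622,-47.9,56.7]);phi=160;n=axis(phi)
L=rot([180,0,phi-180])*R.from_rotvec([0,30,0],degrees=True)
def tgt(C,back): return C+24.4*n+(50-back)*L.apply([0,0,1])
if __name__=='__main__':
    plan([((433.5,230.4,200),[180,0,28],2),(tgt(C,75),L,9)],60)
E
python3 b.py
```

```text
-0.3 -0 -61 -0 0 -0.1 60; -0.3 -0.1 -60.9 -0.1 0.1 -0 60; 2 34.9 11.3 -1.4 3.1 5.2 60; 4.5 34.4 12.3 -1.4 3.1 5.2 60; 6.9 33.5 13.5 -1.4 3.1 5.2 60
9.1 32.5 14.7 -1.4 3.1 5.2 60; 11.2 31.1 16.1 -1.4 3.1 5.2 60; 13 29.6 17.5 -1.4 3.2 5.2 60; 14.7 28 18.9 -1.4 3.1 5.2 60; 16 26.1 20.4 -1.3 3.2 5.2 60
17.1 24 22 -1.4 3.1 5.3 60
end [597.1 -38.8  98.3] [-180.  -30.  -20.] max [17.1 34.9 61.   1.4  3.2  5.3]
```

Request:
arm_command --deltas "0 0 -61 0 0 0 0; 0 0 -61 0 0 0 0; 2 34.9 11.3 -1.4 3.1 5.2 60; 4.5 34.4 12.3 -1.4 3.1 5.2 60; 6.9 33.5 13.5 -1.4 3.1 5.2 60"

```text
time_s: 22.7
ee_pos: [488.5, 139.8, 162.7]
ee_rot: [177.1, -9.7, 12.3]
force: [0.7, -0.0, 0.3]
gripper_width: 27.6
```

Request:
arm_command --deltas "9.1 32.5 14.7 -1.4 3.1 5.2 60; 11.2 31.1 16.1 -1.4 3.1 5.2 60; 13 29.6 17.5 -1.4 3.2 5.2 60; 14.7 28 18.9 -1.4 3.1 5.2 60; 16 26.1 20.4 -1.3 3.2 5.2 60"

```text
time_s: 23.32
ee_pos: [578.8, -10.1, 105.7]
ee_rot: [178.5, -26.7, -14.3]
force: [0.3, -0.6, 1.0]
gripper_width: 60.1
```

Request:
arm_command --deltas "17.1 24 22 -1.4 3.1 5.3 60; 0 0 0 0 0 0 60; 0 0 0 0 0 0 60"

```text
time_s: 23.7
ee_pos: [596.6, -38.7, 94.8]
ee_rot: [179.9, -29.7, -20.0]
force: [-0.2, 0.8, 0.6]
gripper_width: 60.1
```

```bash
python3 - <<'E'
from b import *
s=state();print(s['time_s'],s['ee_pos'],s['ee_rot'],s['qpos'].round(1))
for ph in (158,162,165): disc(s,C,ph,45,'w9')
w=cv2.imread('pics/w9.png');h=cv2.cvtColor(w,cv2.COLOR_BGR2HSV)
for i in range(140,300,6):
    x=np.where((h[i,180:370,1]<50)&(h[i,180:370,2]>150))[0]+180
    print(i,(x.min(),x.max(),len(x)) if len(x) else None,end=' ')
E
```

```text
23.7 [596.59235287 -38.69899119  94.84254699] [179.89373134 -29.73900069 -20.0086129 ] [  1.7  13.5 119.4 -29.9  21.8 137.2]
expected bbox (array([210.7, 153.8], dtype=float32), array([326.3, 261.4], dtype=float32)) seen (array([211, 158], dtype=int32), array([326, 266], dtype=int32))
exp [268.5 207.6] [107.6 115.6] seen [268.3 214.8] [115.7 118.1] knob [[267.6 225.7]] mm/px 0.78
expected bbox (array([210.4, 153.9], dtype=float32), array([325.9, 261.4], dtype=float32)) seen (array([212, 158], dtype=int32), array([326, 267], dtype=int32))
exp [268.1 207.6] [107.6 115.6] seen [268.7 215.6] [115.5 117.8] knob [[269.2 225.7]] mm/px 0.78
expected bbox (array([210.2, 153.8], dtype=float32), array([325.5, 261.5], dtype=float32)) seen (array([212, 159], dtype=int32), array([327, 267], dtype=int32))
exp [267.8 207.6] [107.6 115.6] seen [269.  215.4] [115.5 118.9] knob [[270.4 225.6]] mm/px 0.78
140 None 146 None 152 None 158 None 164 (np.int64(243), np.int64(294), 52) 170 (np.int64(234), np.int64(303), 70) 176 (np.int64(227), np.int64(310), 84) 182 (np.int64(222), np.int64(315), 94) 188 (np.int64(219), np.int64(319), 101) 194 (np.int64(215), np.int64(322), 108) 200 (np.int64(214), np.int64(325), 88) 206 (np.int64(212), np.int64(325), 78) 212 (np.int64(212), np.int64(326), 73) 218 (np.int64(212), np.int64(326), 73) 224 (np.int64(213), np.int64(325), 74) 230 (np.int64(215), np.int64(323), 75) 236 (np.int64(218), np.int64(321), 73) 242 (np.int64(222), np.int64(317), 72) 248 (np.int64(227), np.int64(312), 78) 254 (np.int64(234), np.int64(306), 61) 260 (np.int64(243), np.int64(297), 53) 266 (np.int64(265), np.int64(273), 9) 272 None 278 None 284 None 290 None 296 None
```

```bash
cat > b.py <<'E'
from carry import *
phi=161;n=axis(phi)
C=np.array([622,-47.9,56.7])+lidpose(phi).apply([-4.2,0.4,0])
L=rot([180,0,phi-180])*R.from_rotvec([0,22,0],degrees=True)
def tgt(C,back): return C+26*n+(50-back)*L.apply([0,0,1])
if __name__=='__main__':
    s=state();print(s['time_s'],C,s['ee_pos'].round(1),s['qpos'].round(1)); print('err tool',rot(s['ee_rot']).inv().apply(tgt(C,0)-s['ee_pos']).round(1))
    plan([(tgt(C,40),L,3)],60); plan([(tgt(C,0),L,4)],60)
E
python3 b.py
```

```text
23.85 [618.61677415 -47.15811019  54.29097897] [596.9 -38.4  95.4] [  1.7  13.5 119.4 -29.9  21.8 137.2]
err tool [-9.3  0.7 71. ]
-1.3 0.3 10.5 0.2 -2.6 -0.3 60; -0.8 0.4 10.5 0.2 -2.6 -0.3 60; -0.3 0.4 10.5 0.1 -2.6 -0.3 60
end [608.1 -43.6  66.3] [180. -22. -19.] max [ 1.3  0.4 10.5  0.2  2.6  0.3]
-2.3 0.2 17.7 0.1 -2 -0.2 60; -1.7 0.2 17.8 0.1 -1.9 -0.2 60; -1.1 0.2 17.9 0.2 -2 -0.3 60; -0.5 0.2 17.9 0.1 -1.9 -0.2 60
end [622.2 -48.4  29.3] [180. -22. -19.] max [ 2.3  0.2 17.9  0.2  2.   0.3]
```

Request:
arm_command --deltas "-1.3 0.3 10.5 0.2 -2.6 -0.3 60; -0.8 0.4 10.5 0.2 -2.6 -0.3 60; -0.3 0.4 10.5 0.1 -2.6 -0.3 60; 0 0 0 0 0 0 60"

```text
time_s: 24.35
ee_pos: [608.6, -44.1, 65.8]
ee_rot: [180.0, -22.0, -19.1]
force: [0.9, -0.1, -0.9]
gripper_width: 59.6
```

```bash
python3 b.py && python3 - <<'E'
from b import *
s=state(); disc(s,C,phi,45,'w10')
w=cv2.imread('pics/w10.png');h=cv2.cvtColor(w,cv2.COLOR_BGR2HSV)
for i in list(range(140,172,4))+list(range(172,300,8)):
    x=np.where((h[i,170:380,1]<50)&(h[i,170:380,2]>180))[0]+170
    print(i,(x.min(),x.max(),len(x)) if len(x) else None,end=' ')
E
```

```text
24.35 [618.61677415 -47.15811019  54.29097897] [608.6 -44.1  65.8] [ -1.3  18.2 113.6 -14.2  27.9 119.2]
err tool [-0.4 -0.4 39.2]
-0.1 -0.1 -0.3 0 -0 -0 60; -0.2 -0.1 -0.2 0 -0 -0 60; -0.1 -0.2 -0.3 0 -0 -0.1 60
end [608.1 -43.5  66.4] [179.9 -22.  -19. ] max [0.2 0.2 0.3 0.  0.  0.1]
-0.1 -0.1 9.8 0 -0 -0 60; -0.1 -0.1 9.8 0 -0 -0 60; -0.1 -0.1 9.8 0 -0 -0 60; -0.1 -0.1 9.8 0 -0 -0.1 60
end [622.3 -48.4  29.3] [179.9 -22.  -19. ] max [0.1 0.1 9.8 0.  0.  0.1]
expected bbox (array([202.1, 161.3], dtype=float32), array([333.8, 274.2], dtype=float32)) seen (array([202, 157], dtype=int32), array([336, 276], dtype=int32))
exp [267.9 217.8] [112.9 131.7] seen [269.3 216.6] [122.  136.7] knob [[268.  247.1]] mm/px 0.69
140 None 144 None 148 None 152 None 156 None 160 (np.int64(253), np.int64(277), 25) 164 (np.int64(239), np.int64(292), 54) 168 (np.int64(233), np.int64(301), 69) 172 (np.int64(226), np.int64(307), 82) 180 (np.int64(217), np.int64(316), 100) 188 (np.int64(211), np.int64(322), 112) 196 (np.int64(207), np.int64(327), 121) 204 (np.int64(204), np.int64(330), 106) 212 (np.int64(202), np.int64(332), 90) 220 (np.int64(202), np.int64(333), 83) 228 (np.int64(204), np.int64(332), 81) 236 (np.int64(215), np.int64(323), 69) 244 (np.int64(215), np.int64(322), 67) 252 (np.int64(217), np.int64(319), 54) 260 (np.int64(238), np.int64(312), 42) 268 (np.int64(242), np.int64(299), 49) 276 None 284 None 292 None
```

Request:
arm_command --deltas "-0.1 -0.1 9.8 0 0 0 60; -0.1 -0.1 9.8 0 0 0 60; -0.1 -0.1 9.8 0 0 0 60; -0.1 -0.1 6.8 0 0 0 60; 0 0 0 0 0 0 60"

```text
time_s: 25.02
ee_pos: [619.9, -48.3, 30.8]
ee_rot: [179.9, -21.9, -19.1]
force: [-0.5, 0.3, 0.4]
gripper_width: 60.3
```

```bash
python3 b.py; python3 -c "
from h import *
s=state();print(s['force'],s['ee_pos'],s['ee_rot'])"
```

```text
25.025 [618.61677415 -47.15811019  54.29097897] [619.9 -48.3  30.8] [ -1.7  21.9 114.3 -16.2  23.7 121.1]
err tool [ 1.5 -0.7  2.3]
0.5 -0.2 -12.6 0 0 -0 60; 0.5 -0.2 -12.6 0 0.1 -0 60; 0.4 -0.2 -12.5 0.1 0 -0.1 60
end [608.  -43.5  66.3] [180.  -22.  -18.9] max [ 0.5  0.2 12.6  0.1  0.1  0.1]
0.4 -0.2 0.6 0 0 -0 60; 0.4 -0.2 0.6 0 0 -0 60; 0.4 -0.1 0.5 0 0.1 -0 60; 0.3 -0.2 0.6 0.1 0 -0.1 60
end [622.2 -48.4  29.2] [180.  -22.  -18.9] max [0.4 0.2 0.6 0.1 0.1 0.1]
[-0.47808505  0.2590477   0.41650855] [619.87741973 -48.29953725  30.76841785] [179.92603174 -21.86665575 -19.05665129]
```

Request:
arm_command --deltas "1.5 -0.7 0.5 0 0 0 60; 0 0 0 0 0 0 15; 0 0 0 0 0 0 15; 0 0 0 0 0 0 15; 0 0 0 0 0 0 15" --force 45

```text
time_s: 25.65
ee_pos: [622.1, -47.9, 32.1]
ee_rot: [180.0, -22.0, -19.1]
force: [-2.2, -1.1, 3.8]
gripper_width: 23.2
```

Request:
arm_command --deltas "0 0 0 0 0 0 15; 0 0 0 0 0 0 15"

```text
time_s: 25.9
ee_pos: [622.1, -48.0, 32.1]
ee_rot: [180.0, -22.0, -19.1]
force: [-0.5, 1.1, 2.9]
gripper_width: 23.0
```

```bash
cat > b2.py <<'E'
from b import *
pg,eg=np.load('g.npy')
ct,nt=ctool(C,pg,eg,phi,0)
E
python3 - <<'E'
from h import *
s=state(); np.save('g.npy',np.array([s['ee_pos'],s['ee_rot']])); print(s['force'],s['gripper_width'],s['ee_pos'])
from b2 import *
print(ct.round(1),nt.round(3))
E
```

```text
[-0.50720946  1.1025553   2.90055758] 23.013427920811814 [622.08209705 -48.02201289  32.05476838]
[  5.    0.3 -22. ] [-0.225  0.001 -0.974]
```

Request:
arm_command --deltas "-2.2 0 -9.7 0 0 0 15; -4.5 0 -19.5 0 0 0 15; -5.6 0 -24.4 0 0 0 15; -5.6 0 -24.4 0 0 0 15; 0 0 0 0 0 0 15"

```text
time_s: 26.52
ee_pos: [578.4, -32.7, 99.7]
ee_rot: [-180.0, -22.1, -19.1]
force: [-0.3, -1.0, -1.5]
gripper_width: 23.2
```

```bash
python3 - <<'E'
from b2 import *
s=state();r=rot(s['ee_rot']);Cw=s['ee_pos']+r.apply(ct);print(s['time_s'],s['gripper_width'],Cw,r.apply(nt))
disc(s,Cw,phi,45,'w11')
w=cv2.imread('pics/w11.png');h=cv2.cvtColor(w,cv2.COLOR_BGR2HSV)
for i in list(range(140,190,3))+list(range(190,300,6)):
    x=np.where((h[i,150:400,1]<50)&(h[i,150:400,2]>170))[0]+150
    print(i,(x.min(),x.max(),len(x)) if len(x) else None,end=' ')
yaw=22
p,Rp,nn=placer(ct,nt,yaw,(533.8-65*np.cos(np.radians(yaw)),219.7-65*np.sin(np.radians(yaw))),150); print(p,nn)
plan([(p,Rp,9)],15)
E
```

```text
26.525 23.22127921020435 [574.89305507 -31.83650852 121.89353332] [-0.54459087  0.186478    0.81770823]
expected bbox (array([191.2, 171.7], dtype=float32), array([347.1, 301.2], dtype=float32)) seen (array([191, 156], dtype=int32), array([348, 258], dtype=int32))
exp [269.1 236.4] [129.5 156.1] seen [269.8 239.6] [154.1 175.2] knob [[269.2 275.6]] mm/px 0.58
140 None 143 None 146 None 149 None 152 None 155 None 158 None 161 None 164 None 167 None 170 (np.int64(252), np.int64(286), 35) 173 (np.int64(240), np.int64(298), 59) 176 (np.int64(233), np.int64(305), 73) 179 (np.int64(227), np.int64(311), 85) 182 (np.int64(222), np.int64(316), 95) 185 (np.int64(218), np.int64(319), 102) 188 (np.int64(215), np.int64(323), 109) 190 (np.int64(213), np.int64(326), 114) 196 (np.int64(207), np.int64(331), 125) 202 (np.int64(203), np.int64(336), 134) 208 (np.int64(199), np.int64(340), 142) 214 (np.int64(196), np.int64(342), 147) 220 (np.int64(194), np.int64(345), 144) 226 (np.int64(193), np.int64(347), 116) 232 (np.int64(192), np.int64(347), 83) 238 (np.int64(192), np.int64(348), 75) 244 (np.int64(192), np.int64(348), 68) 250 (np.int64(194), np.int64(346), 58) 256 (np.int64(196), np.int64(345), 47) 262 None 268 None 274 None 280 None 286 None 292 None 298 None [464.28675867 191.96822942 129.74488407] [ 4.56011517e-04 -1.12866811e-03  9.99999259e-01]
-17.4 -19.5 -10.8 0.4 -3.7 -4.6 15; -16.4 -20.9 -9.5 0.4 -3.7 -4.6 15; -15.3 -22.2 -8.4 0.4 -3.7 -4.6 15; -13.9 -23.5 -7.3 0.4 -3.7 -4.6 15; -12.4 -24.6 -6.2 0.3 -3.8 -4.6 15
-10.8 -25.5 -5.3 0.4 -3.7 -4.6 15; -9 -26.3 -4.5 0.3 -3.8 -4.6 15; -7.2 -27 -3.9 0.3 -3.7 -4.7 15; -5.2 -27.6 -3.3 0.4 -3.8 -4.6 15
end [464.3 191.9 129.7] [180.   13.1  22. ] max [17.4 27.6 10.8  0.4  3.8  4.7]
```

Request:
arm_command --deltas "-17.4 -19.5 -10.8 0.4 -3.7 -4.6 15; -16.4 -20.9 -9.5 0.4 -3.7 -4.6 15; -15.3 -22.2 -8.4 0.4 -3.7 -4.6 15; -13.9 -23.5 -7.3 0.4 -3.7 -4.6 15; -12.4 -24.6 -6.2 0.3 -3.8 -4.6 15"

```text
time_s: 27.2
ee_pos: [514.7, 92.4, 114.1]
ee_rot: [176.9, -2.3, 4.0]
force: [0.7, -0.6, -1.5]
gripper_width: 23.0
```

Request:
arm_command --deltas "-10.8 -25.5 -5.3 0.4 -3.7 -4.6 15; -9 -26.3 -4.5 0.3 -3.8 -4.6 15; -7.2 -27 -3.9 0.3 -3.7 -4.7 15; -5.2 -27.6 -3.3 0.4 -3.8 -4.6 15; 0 0 0 0 0 0 15"

```text
time_s: 27.82
ee_pos: [465.1, 193.0, 127.4]
ee_rot: [-180.0, 13.2, 22.1]
force: [0.3, -0.0, -1.1]
gripper_width: 23.3
```

Request:
arm_command --deltas "0 0 0 0 0 0 15"

```text
time_s: 27.95
ee_pos: [464.5, 191.1, 128.0]
ee_rot: [180.0, 13.2, 21.9]
force: [0.4, -0.3, -1.7]
gripper_width: 23.2
```

```bash
python3 - <<'E'
from b2 import *
s=state();r=rot(s['ee_rot']);Cw=s['ee_pos']+r.apply(ct);print(s['time_s'],Cw,r.apply(nt),s['gripper_width'])
rings(s,'w12')
p,Rp,nn=placer(ct,nt,22,(533.8,219.7),112)
plan([(p,Rp,4)],15)
E
```

```text
27.95 [473.85462441 194.4783884  148.23490549] [3.22664930e-03 3.35447653e-04 9.99994738e-01] 23.154575404924678
narrow 4 [433.2 230. ] r None
wide 36 [536.1 220.1] r 37.6
18 -0.3 5.2 -0 0 -0 15; 17.9 -0.3 5.2 -0 0.1 -0 15; 18 -0.3 5.2 -0 0 -0 15; 17.9 -0.3 5.2 -0 0.1 -0.1 15
end [524.5 216.3  91.7] [-180.   13.   22.] max [18.   0.3  5.2  0.   0.1  0.1]
```

Request:
arm_command --deltas "18 -0.3 5.2 0 0 0 15; 17.9 -0.3 5.2 0 0.1 0 15; 18 -0.3 5.2 0 0 0 15; 17.9 -0.3 5.2 0 0.1 0 15; 0 0 0 0 0 0 15"

```text
time_s: 28.62
ee_pos: [525.3, 217.6, 90.8]
ee_rot: [-180.0, 13.1, 22.0]
force: [-0.4, -0.3, -1.1]
gripper_width: 23.1
```

Request:
arm_command --deltas "0 0 0 0 0 0 15"

```text
time_s: 28.75
ee_pos: [524.4, 217.2, 92.1]
ee_rot: [-180.0, 13.0, 22.0]
force: [-0.2, 0.0, -1.0]
gripper_width: 23.0
```

```bash
python3 chk.py "[5,.3,-22]" "[-.225,.001,-.974]" "(533.6,219.9)" 22
```

```text
28.75 C [533.6 220.6 112.5] n [ 0.001 -0.001  1.   ] F [-0.2  0.  -1. ] g 23.0
lateral fix (tool), rot [-0.3  0.7  0.1] [-0. -0. -0.] down unit [ 0.225 -0.     0.974]
```

Request:
arm_command --deltas "1.5 0.5 6.8 0 0 0 15; 1.6 0 6.8 0 0 0 15; 0.7 0 2.9 0 0 0 15; 0 0 0 0 0 0 15"

```text
time_s: 29.25
ee_pos: [524.5, 216.7, 75.1]
ee_rot: [-180.0, 13.0, 22.0]
force: [0.8, -0.5, -1.5]
gripper_width: 23.1
```

```bash
python3 chk.py "[5,.3,-22]" "[-.225,.001,-.974]" "(533.6,219.9)" 22
```

```text
29.25 C [533.8 220.1  95.4] n [ 0.    -0.002  1.   ] F [ 0.8 -0.5 -1.5] g 23.1
lateral fix (tool), rot [-0.2  0.2  0. ] [-0. -0. -0.] down unit [ 0.225 -0.     0.974]
```

Request:
arm_command --deltas "0.4 0 1.5 0 0 0 15; 0.3 0 1 0 0 0 15; 0 0 0 0 0 0 15"

```text
time_s: 29.62
ee_pos: [524.8, 216.7, 72.9]
ee_rot: [-180.0, 13.0, 22.0]
force: [-2.2, -1.6, 0.9]
gripper_width: 23.5
```

Request:
arm_command --deltas "0.1 0 0.7 0 0 0 15; 0 0 0 0 0 0 15"

```text
time_s: 29.88
ee_pos: [524.5, 216.7, 71.7]
ee_rot: [-180.0, 13.0, 22.0]
force: [-2.0, -0.6, 0.0]
gripper_width: 22.7
```

Request:
arm_command --deltas "0 0 0 0 0 0 50; 0 0 0 0 0 0 50; 0 0 0 0 0 0 50; -6.8 0 -29.2 0 0 0 50; -6.8 0 -29.2 0 0 0 50"

```text
time_s: 30.5
ee_pos: [524.7, 216.9, 132.5]
ee_rot: [-180.0, 13.0, 22.0]
force: [0.4, 0.0, -0.3]
gripper_width: 50.2
```

```bash
python3 - <<'E'
from carry import *
s=state();print(s['time_s'],s['ee_pos'],s['gripper_width'],s['force'])
w=grab_frame('wrist')[:,:,::-1];cv2.imwrite('pics/w13.png',w)
W=ext('wrist',s);h=cv2.cvtColor(w,cv2.COLOR_BGR2HSV)
c=np.array([533.7,220,91])
q=np.array([proj(W,c+45*np.array([np.cos(t),np.sin(t),0]))[0] for t in np.linspace(0,6.28,90)]);print('seated expected',q.min(0).round(),q.max(0).round())
for i in range(int(q[:,1].min())-9,int(q[:,1].max())+10,6):
    x=np.where((h[i,150:400,1]<35)&(h[i,150:400,2]>130))[0]+150
    e=q[abs(q[:,1]-i)<3,0]
    print(i,(x.min(),x.max(),len(x)) if len(x) else None,(e.min().round(),e.max().round()) if len(e) else None)
plan([((533.7,220,110),[180,0,22],4)],0)
E
```

```text
30.5 [524.71425027 216.85786203 132.47419253] 50.20597864367859 [ 0.38407945  0.01134388 -0.3188344 ]
seated expected [209. 138.] [330. 247.]
129 (np.int64(242), np.int64(301), 59) None
135 (np.int64(237), np.int64(305), 69) None
141 (np.int64(235), np.int64(309), 73) (np.float64(244.0), np.float64(294.0))
147 (np.int64(233), np.int64(308), 75) (np.float64(232.0), np.float64(306.0))
153 (np.int64(230), np.int64(310), 81) (np.float64(226.0), np.float64(313.0))
159 (np.int64(225), np.int64(316), 92) (np.float64(220.0), np.float64(319.0))
165 (np.int64(221), np.int64(321), 101) (np.float64(215.0), np.float64(323.0))
171 (np.int64(217), np.int64(324), 108) (np.float64(213.0), np.float64(325.0))
177 (np.int64(215), np.int64(326), 112) (np.float64(211.0), np.float64(328.0))
183 (np.int64(213), np.int64(328), 85) (np.float64(210.0), np.float64(329.0))
189 (np.int64(212), np.int64(329), 78) (np.float64(209.0), np.float64(330.0))
195 (np.int64(212), np.int64(330), 73) (np.float64(209.0), np.float64(330.0))
201 (np.int64(213), np.int64(329), 72) (np.float64(209.0), np.float64(329.0))
207 (np.int64(214), np.int64(328), 75) (np.float64(211.0), np.float64(328.0))
213 (np.int64(216), np.int64(325), 74) (np.float64(213.0), np.float64(326.0))
219 (np.int64(219), np.int64(322), 70) (np.float64(215.0), np.float64(322.0))
225 (np.int64(223), np.int64(317), 66) (np.float64(219.0), np.float64(320.0))
231 (np.int64(228), np.int64(311), 77) (np.float64(224.0), np.float64(315.0))
237 (np.int64(225), np.int64(303), 77) (np.float64(233.0), np.float64(306.0))
243 (np.int64(225), np.int64(291), 62) (np.float64(243.0), np.float64(296.0))
249 (np.int64(225), np.int64(243), 19) (np.float64(262.0), np.float64(277.0))
255 (np.int64(236), np.int64(241), 6) None
3.2 0.1 6.1 -0 3.1 -0 0; 2.8 0.1 6.3 -0 3.1 -0 0; 2.5 0.1 6.5 -0 3.2 -0 0; 2.2 0.1 6.6 -0 3.1 -0 0
end [533.7 220.  110. ] [-180.    0.   22.] max [3.2 0.1 6.6 0.  3.2 0. ]
```

Request:
arm_command --deltas "3.2 0.5 6.1 0 3.1 0 0; 2.8 0.5 6.3 0 3.1 0 0; 2.5 0.1 6.5 0 3.2 0 0; 2.2 0.1 0 0 3.1 0 0; 0 0 0 0 0 0 0" --force 30

```text
time_s: 31.18
ee_pos: [531.3, 218.1, 111.8]
ee_rot: [-180.0, 0.5, 22.0]
force: [-0.9, -0.2, 0.1]
gripper_width: 2.7
```

Request:
arm_command --deltas "0 0 9 0 0 0 0; 0 0 9 0 0 0 0; 0 0 4 0 0 0 0; 0 0 0 0 0 0 0"

```text
time_s: 31.68
ee_pos: [531.8, 218.4, 89.2]
ee_rot: [-180.0, 0.5, 22.0]
force: [0.5, -0.4, 0.2]
gripper_width: 0.7
```

Request:
arm_command --deltas "2.3 -0.5 0 0 0 0 0; 0 0 3 0 0 0 0; 0 0 3 0 0 0 0; 0 0 2 0 0 0 0; 0 0 0 0 0 0 0"

```text
time_s: 32.3
ee_pos: [534.7, 220.1, 83.3]
ee_rot: [-180.0, 0.3, 22.0]
force: [0.2, -0.8, 6.4]
gripper_width: 0.5
```

Request:
arm_command --deltas "0 0 2 0 0 0 0; 0 0 0 0 0 0 0"

```text
time_s: 32.55
ee_pos: [534.7, 220.1, 81.4]
ee_rot: [-180.0, 0.3, 22.0]
force: [-0.3, -0.5, 6.9]
gripper_width: 0.1
```

Request:
arm_command --deltas "0 0 1.5 0 0 0 0; 0 0 0 0 0 0 0"

```text
time_s: 32.8
ee_pos: [534.7, 220.1, 80.0]
ee_rot: [-180.0, 0.3, 22.0]
force: [-0.6, -0.2, 6.8]
gripper_width: 0.3
```

Request:
arm_command --deltas "0 0 2 0 0 0 0; 0 0 0 0 0 0 0"

```text
time_s: 33.05
ee_pos: [534.8, 220.1, 78.2]
ee_rot: [-180.0, 0.3, 22.0]
force: [-1.0, -0.2, 8.2]
gripper_width: 0.6
```

Request:
arm_command --deltas "0 0 1.5 0 0 0 0; 0 0 0 0 0 0 0"

```text
time_s: 33.3
ee_pos: [534.8, 220.1, 78.1]
ee_rot: [-180.0, 0.2, 22.0]
force: [-3.4, -1.8, 16.0]
gripper_width: 0.4
```

Request:
arm_command --deltas "0 0 1 0 0 0 0; 0 0 0 0 0 0 0"

```text
time_s: 33.55
ee_pos: [534.9, 220.2, 78.1]
ee_rot: [-180.0, 0.2, 22.0]
force: [-5.2, -2.5, 21.9]
gripper_width: 0.8
```

```bash
python3 - <<'E'
from carry import *
D=ext('side');S=ext('scene')
yaw=np.radians(-10.2);ux=np.array([np.cos(yaw),np.sin(yaw),0]);uy=np.array([-ux[1],ux[0],0]);c=np.array([485,220,0])
for th in np.arange(1.8,2.6,.1):
    h=c+73*uy+[0,0,88]; e=h+95*(-np.cos(th)*uy+[0,0,np.sin(th)])
    print(round(th,1),proj(D,[e-118*ux,e+118*ux]).round(0).tolist(),proj(S,[e-118*ux,e+118*ux]).round(0).tolist())
P=c+70*uy; print(P)
plan([((534.8,220,195),[180,0,22],2),((P[0],P[1],195),[180,0,79.8],6),((P[0],P[1],112),[180,0,79.8],2)],0)
E
```

```text
1.8 [[139.0, 157.0], [220.0, 141.0]] [[283.0, 80.0], [350.0, 117.0]]
1.9 [[138.0, 156.0], [219.0, 140.0]] [[285.0, 79.0], [353.0, 116.0]]
2.0 [[137.0, 156.0], [218.0, 140.0]] [[287.0, 79.0], [355.0, 116.0]]
2.1 [[137.0, 156.0], [217.0, 140.0]] [[289.0, 79.0], [357.0, 116.0]]
2.2 [[136.0, 157.0], [216.0, 141.0]] [[291.0, 80.0], [358.0, 116.0]]
2.3 [[136.0, 158.0], [215.0, 142.0]] [[293.0, 81.0], [360.0, 117.0]]
2.4 [[136.0, 159.0], [214.0, 143.0]] [[295.0, 82.0], [361.0, 118.0]]
2.5 [[136.0, 160.0], [214.0, 144.0]] [[296.0, 83.0], [362.0, 119.0]]
[497.39593182 288.89369256   0.        ]
-0.3 0 -58.5 -0 0.1 -0 0; -0.1 0.1 -58.4 -0 0.1 -0 0; -1.5 -13 0 -0 -0 -9.6 0; 0.7 -13 0 -0 -0 -9.6 0; 2.9 -12.8 0 -0 -0 -9.7 0
5 -12.1 0 -0 -0 -9.6 0; 6.9 -11.1 0 -0 -0 -9.7 0; 8.6 -9.7 0 -0 -0 -9.6 0; -0 -0 41.5 -0 -0 -0 0; -0 -0 41.5 -0 -0 -0 0
end [497.4 288.9 112. ] [-180.    -0.    79.8] max [ 8.6 13.  58.5  0.   0.1  9.7]
```

Request:
arm_command --deltas "0 0 -58.5 0 0 0 0; 0 0 -58.4 0 0 0 0; -1.5 -13 0 0 0 -9.6 0; 0.7 -13 0 0 0 -9.6 0; 2.9 -12.8 0 0 0 -9.7 0"

```text
time_s: 34.17
ee_pos: [515.6, 254.7, 190.9]
ee_rot: [-179.8, 0.4, 51.2]
force: [0.6, 0.5, -1.0]
gripper_width: 0.7
```

Request:
arm_command --deltas "5 -12.1 0 0 0 -9.6 0; 6.9 -11.1 0 0 0 -9.7 0; 8.6 -9.7 0 0 0 -9.6 0; 0 0 40 0 0 0 0; 0 0 40 0 0 0 0"

```text
time_s: 34.8
ee_pos: [496.8, 289.0, 110.3]
ee_rot: [-179.7, 0.1, 79.8]
force: [0.4, -0.1, 0.5]
gripper_width: 0.4
```

Request:
arm_command --deltas "12 0 0 0 0 0 0; 12 0 0 0 0 0 0; 10 0 0 0 0 0 0; 8 0 0 0 0 0 0; 0 0 0 0 0 0 0"

```text
time_s: 35.42
ee_pos: [504.4, 330.9, 111.2]
ee_rot: [-179.7, 0.2, 79.8]
force: [0.4, -0.1, 0.2]
gripper_width: 0.3
```

Now straight up and away, then a final check picture.

Request:
arm_command --deltas "0 0 -40 0 0 0 0; 0 0 -60 0 0 0 0; 0 0 -60 0 0 0 0; -60 0 -20 0 0 0 0; -60 0 0 0 0 0 0"

```text
time_s: 36.05
ee_pos: [484.9, 212.2, 293.2]
ee_rot: [-179.9, 0.1, 79.8]
force: [1.2, -0.3, 0.6]
gripper_width: 0.5
```

Request:
arm_command --deltas "-60 0 0 0 0 0 0; -50 0 0 0 0 0 0; 0 0 0 0 0 0 0"

```text
time_s: 36.42
ee_pos: [463.8, 102.0, 292.0]
ee_rot: [-179.7, 0.2, 79.5]
force: [-0.2, 0.4, -0.6]
gripper_width: 0.6
```

```bash
python3 - <<'E'
from h import *
s=state();print(s['time_s'],s['ee_pos'])
w=grab_frame('wrist')[:,:,::-1];d=grab_frame('side')[:,:,::-1];sc=grab_frame('scene')[:,:,::-1]
o=np.zeros((600,800,3),np.uint8)
o[:300,:400]=cv2.resize(w[:300,60:460],(400,300));o[:300,400:]=cv2.resize(d[120:270,110:310],(400,300),interpolation=2)
o[300:,:400]=cv2.resize(sc[70:220,210:410],(400,300),interpolation=2);o[300:,400:]=cv2.resize(sc[200:350,90:410],(400,300),interpolation=2)
cv2.imwrite('pics/v12.png',o)
E
```

```text
36.425 [463.77731047 102.014437   292.01909969]
```

View pics/v12.png

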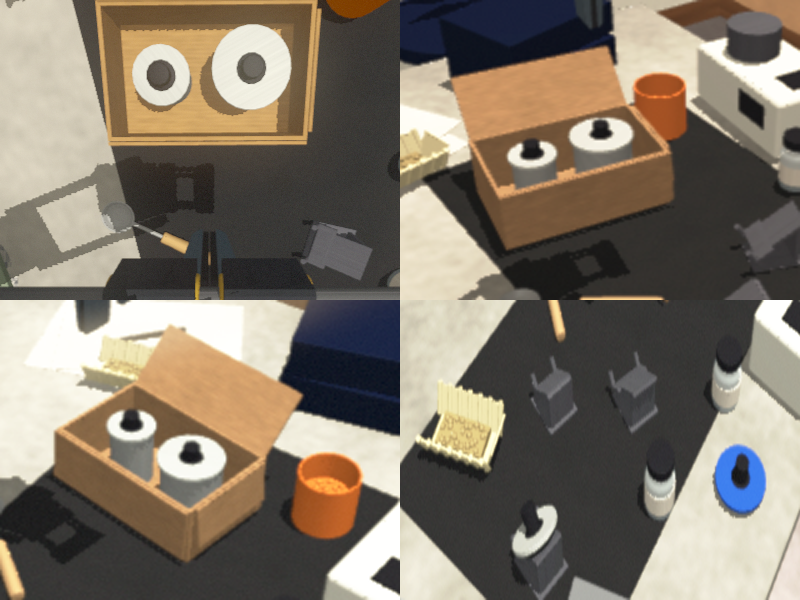

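The last picture shows both lids flat on their tins: narrow at about (133,425) and wide at (192,455) in the lower-left panel. Both knobs are low and the flap leans well outward. The odd lid, tray, jars and blue and orange look-alikes have not moved.

```bash
python3 -c "
from workcell import *
print(job_done())"
```

```text
the job is handed in; nothing more can be done
None
```

I opened the flap, closed each tin with its own lid, pressed both knobs to the stop, and handed the job in at about 36 s of the 72 s allowed.

**Flap:** The first push passed over its edge. The second opened it to about 2.15 rad, estimated from the pictures. After sealing both lids I pushed it a little further; the final picture shows it leaning well outward.

**Lids:**
- I chose them by measured width: about 68 mm for the narrow lid and 92 mm for the wide one. The odd lid measured about 80 mm.
- From above, both looked level and centred on their tins. They appeared about 2% smaller than predicted, so if anything lower than predicted, not higher.

**Knobs:** Each moved at about 6–8 N by the wrist force. Both stopped at the same tool height (78.1 mm), with the force rising to about 22 N. That fits both lids being fully down and both knobs at their stop.

**Final picture:** The tins stand in the carton, and the odd lid, tray, jars and the blue and orange look-alikes look unmoved.

**What disagreed:**
- The real fingertips sat about 24–31 mm short of the reported tool point. That explains the missed first flap push and one empty grasp above the narrow knob. I allowed for it afterwards.
- At the narrow lid's rest the arm could not reach the full 35° tilt because of a wrist joint limit. I gripped both knobs at a smaller tilt (about 25° and 22°) and levelled the lids before placing them.

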